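# Load and lock the sample cell of a density analyser

### The job

Take the sample cell with the blue grip out of the wooden rack and slide it down into the well of the density analyser until its flange sits flat on the deck, without letting it drop in. Then turn both red clamps clockwise as far as they go, so that their tabs hold the flange down, and finally press the green start button. Leave the orange cell and the other things on the bench where they are.

Things in the scene. Friction and masses are not known exactly. Their poses are not given: they have to be found in the camera images.
- blue_cell: sealed metal sample cell, 0.2 to 0.42 kg, a body of revolution about its z (up). Origin at the centre of its foot. Steel rod 30 mm in diameter, 0 to 60 mm above the origin (foot chamfered 3.5 mm by 4.5 mm high); aluminium flange 60 mm in diameter, 60 to 68 mm; blue round grip 22 mm in diameter, 68 to 108 mm. It stands in one of the two holes of the rack, rod down, with its flange on the rack's top.
- blue_cell_flange (a point): centre of the underside of the blue cell's flange, 60 mm above the foot; z up along its axis
- orange_cell: identical cell with an orange grip, standing in the other hole of the rack; not to be moved
- rack: fixed block of light wood 90 (x) x 190 (y) x 75 (z) mm, origin at the centre of its underside. Two upright holes 34 mm in diameter, 66 mm deep, at y = +47 and -47 mm. Which cell is in which hole varies.
- analyser: ivory bench instrument, fixed, origin on the table straight below the well axis; its front (-x) looks to the robot. Main block x -70 to +130 mm, y +-150 mm, its top deck 100 mm high; in front of it a console x -162 to -70 mm, 70 mm high, with a dark display and the green button.
- well_mouth (a point): centre of the mouth of the analyser's well, at deck height (100 mm above the table), inside a steel ring; axes as the analyser's, z up. Round upright hole 31.5 mm in diameter, 66 mm deep, with straight walls. Cell home: the flange underside lies at this point.
- left_clamp (a joint): captive hold-down clamp on the analyser's left (+y) side, pivot at y = +85 mm, 85 mm from the well axis. Rad: 0 = fully open, 1.30 = end stop (closed, tab pointing straight at the well axis, over the cell's flange). Grows turning CLOCKWISE seen from above. Starts at 0 to 0.2; stays where left (about 0.05 N m friction).
- left_clamp_grip (a point): on the left clamp's upright pivot axis, 40 mm above the deck; turns with the clamp, z up, x along grip and tab. Red grip bar 44 mm long (x, centred), 14 wide, 18 to 49 mm above the deck. Below it a steel tab 14 mm wide, 10 to 16 mm above the deck, reaches 64 mm out along +x; it passes over a seated flange with 2 mm to spare, but not over one not home.
- right_clamp (a joint): captive hold-down clamp on the analyser's right (-y) side, pivot at y = -85 mm, 85 mm from the well axis. Rad: 0 = fully open, 1.30 = end stop (closed, tab pointing straight at the well axis, over the cell's flange). Grows turning CLOCKWISE seen from above. Starts at 0 to 0.2; stays where left (about 0.05 N m friction).
- right_clamp_grip (a point): on the right clamp's upright pivot axis, 40 mm above the deck; turns with the clamp, z up, x along grip and tab. Red grip bar 44 mm long (x, centred), 14 wide, 18 to 49 mm above the deck. Below it a steel tab 14 mm wide, 10 to 16 mm above the deck, reaches 64 mm out along +x; it passes over a seated flange with 2 mm to spare, but not over one not home.
- start_button (a joint): travel of the green start button, m: 0 = up, 0.006 = fully down (about 5 N, springs back when let go). It counts as pressed beyond 0.004.
- start_button_top (a point): centre of the top of the green button (26 mm in diameter, pressed straight down), about 88 mm above the table, on the console 115 mm in front (-x) of the well axis
- white_bottle: closed white bottle, 68 mm in diameter, 170 mm tall, origin under its centre; bystander
- amber_jar: amber jar with a red cap, 68 mm in diameter, 110 mm tall, origin under its centre; bystander
- vial: small glass vial with a white cap, 26 mm in diameter, 50 mm tall, origin under its centre; bystander
- weighing_dish: shallow metal dish, 90 mm in diameter, 18 mm high, origin under its centre; bystander
- spatula: laboratory spatula, 170 mm long, lying on the bench; bystander
Mind the look-alikes: they are no part of the job. What is shaped like the blue_cell but purple is not meant.

How it is judged (in metres and radians):
On the way, in this order (a step that is already met when the one before it is completed fails the run):
1. the blue cell is fully home in the well, flange flat on the deck, while both clamps are still open (z of blue_cell_flange in the frame of well_mouth between -0.003 and 0.002 m and horizontal distance between blue_cell_flange and well_mouth below 0.0025 m and angle between blue_cell's own z axis and vertical below 0.05 rad and value of joint each of left_clamp, right_clamp below 0.5 rad), for 0.2 s.
2. both clamps are turned to their end stops over the seated cell (z of blue_cell_flange in the frame of well_mouth between -0.003 and 0.002 m and horizontal distance between blue_cell_flange and well_mouth below 0.0025 m and angle between blue_cell's own z axis and vertical below 0.05 rad and value of joint each of left_clamp, right_clamp above 1.2 rad), for 0.2 s.
3. the start button is pressed down (value of joint start_button above 0.004 m), for 0.05 s.
At the end, for the whole second after the job is handed in: The blue cell rests fully home in the well (flange underside within 2 mm of the deck, 2.5 mm of the well axis, tilt under 0.05 rad), both clamps stand beyond 1.2 of 1.3 rad, the start button has been pressed beyond 4 mm after that and is released again, and the cell is at rest (all of step 2 and value of joint start_button below 0.002 m and linear speed of blue_cell below 0.02 m/s); the robot touches nothing.
It fails at once if the blue cell drops into the well (faster than 0.4 m/s in or just over it) (horizontal distance between blue_cell_flange and well_mouth below 0.01 m and z of blue_cell_flange in the frame of well_mouth below 0.065 m and linear speed of blue_cell above 0.4 m/s).
It fails at once if the orange cell is moved more than 30 mm (distance of orange_cell from where it was at the start of the episode above 0.03 m).
It fails at once if another thing on the bench is moved more than 30 mm (distance of any of white_bottle, amber_jar, vial, weighing_dish, spatula from where it was at the start of the episode above 0.03 m).
It fails at once if the bottle, jar or vial is tipped over (angle between any of white_bottle, amber_jar, vial's own z axis and vertical above 0.4 rad).
It also fails if it takes over 72 s, if anything falls off the work surface, if the arm or the gripper's body presses on something with over 40 N, if the wrist force passes 120 N, or if a joint passes its speed limit or range.

### The arm

A 6-joint arm with a two-finger parallel gripper is mounted at the origin on the work surface. World frame = base frame: x ahead of the robot, y to its left, z up, the work surface at z = 0. Lengths are in m, angles in degrees, forces in N, time in s.
With the tool pointing down it reaches from about 0.4 to 0.825 m from the base axis. Payload 7 kg.
Tool frame: the origin (TCP) lies at the centre of the arm's flange, where the gripper is bolted on; the fingertips stand 178 mm ahead of it and the grasp point (between the pads) lies 159 mm ahead of it; x points along the fingers, y is the direction in which the jaws open and shut, and the axes are right-handed (so a half turn about x gives the same grasp; the last joint's range is limited). The gripper opens to 88 mm and grips with 3 to 60 N. Pads are 19 mm wide; open, the fingers measure 130 mm over their backs; the gripper's body (78 mm by 193 mm) begins 47 mm behind the grasp point.
Start: joints at [-46.805, 20.546, 0.682, 0, -70.136, -16.507], TCP at [0.303, -0.603, 0.405] pointing down, gripper open.
Joint ranges: [-176.03, 176.03], [-82.01, 121.73], [-58.28, 71.71], [-173.87, 95.51], [-174.79, -0.11], [-173.66, 173.66]. Speed limits (degrees/s): [136.94, 136.94, 172.46, 180, 180, 180].

### API

Orientations are given as [roll, pitch, yaw] about the fixed x, y, z axes, in that order (R = Rz(yaw) Ry(pitch) Rx(roll)).
In Python, from plant import ctrl gives the robot as it stands. The module is installed in compiled form; this text tells all that it offers.
- The arm moves only by the shell command python3 -m inch 'ROWS'. ROWS is JSON, one flat list of numbers, 7 for each row, row after row: the shift along the tool's x, y, z in m, then the turn, a rotation vector about the tool's x, y, z in degrees, then the finger opening in m, from 0 to 0.0876. In form: [dx, dy, dz, rx, ry, rz, hand, dx, dy, dz, rx, ry, rz, hand, ...]. A call has 1 to 20 rows; each row shifts and turns the pose as measured when the row begins, along the tool's axes as they then stand; what a row does not reach is not made up. A row lasts 1/8 s, in which the tool goes at most 62.5 mm and 10.7 degrees, less where a joint would pass 70% of its speed; a pose out of reach is approached as far as the arm can. A call with a gripper value outside its range is refused whole. The fingers move at their own pace and stop on an object; the grip force is fixed at half the most. Time passes only in rows, so rows that do not move let the fingers close. It gives the time, the measured TCP pose, the force and the opening at its end, in the units of the state.
- ctrl.get_obs(): the state, without advancing time (a new reading comes with each control period).
- ctrl.snapshot(name): name is "scene" or "top" or "wrist"; returns a dict with "color" (384x512x3 uint8, red, green, blue), "depth" (384x512 float32, m along the optical axis (not along the pixel's ray), 0 where there is no reading), "K" (3x3 intrinsics, pixels), "position" and "attitude" of the camera in the world; the wrist camera has in their place "hand_eye" (4x4, takes a point from camera to tool coordinates, whose origin is the TCP and whose axes are the tool frame's). Camera axes: x right, y up, looking along -z (the intrinsics and any distortion apply to the point x, -y, -z); pixel columns grow to the right and rows downward; lengths in m; the calibration is good to about 2 mm. The wrist camera is an equidistant fisheye: a pixel r from the principal point sees the ray r / f radians off the axis. A picture is of the moment at which its call begins: read the wrist's pose just before it.
- ctrl.close_job(): hands the job in, once; it reports no verdict.
The state is a dict: "clock": time; "joint_pos": joint angles; "qvel": joint speeds; "tau": joint torques, N m; "tool_pos": TCP position; "orientation": TCP orientation; "force": force on the tool from outside, world axes, zero at the start; "moment": the same for the moment, N m; "opening": finger opening in m.
Only numpy, scipy, OpenCV 4.12 (cv2) and the standard library are available. Lean on these libraries where they do the work, as an engineer would, in place of code of your own. Each camera call takes 0.05 s, during which the arm holds its last target.

## Working session

There is one attempt and no reset: what is moved stays moved. The work goes in short steps, Python scripts to look and compute and a shell command to move; the robot and the scene stay as the last step left them, time stands still between calls to the robot, and variables do not carry over. Pictures are saved under pics/ and viewed, and the job is handed in when it is done.

```bash
mkdir -p pics; ls; python3 - <<'E'
from plant import ctrl
import cv2,numpy as np
print(ctrl.get_obs())
for n in ["scene","top"]:
    s=ctrl.snapshot(n); cv2.imwrite(f"pics/{n}0.png",s["color"][:,:,::-1]); np.savez(f"{n}0.npz",**{k:v for k,v in s.items()})
    print(n,s["K"],s["position"],s["attitude"])
E
```

```text
pics
{'clock': 0.0, 'joint_pos': array([-4.68061345e+01,  2.05913826e+01,  6.34337666e-01, -2.05258035e-02,
       -7.01358140e+01, -1.65078508e+01]), 'qvel': array([-0.06971827,  0.10019985, -0.0239489 ,  0.08646348,  0.00112181,
       -0.01402597]), 'tau': array([-1.86363519e-03, -5.82711160e+01,  2.93043995e+01,  6.99663609e+00,
        7.02067206e-03, -1.62235733e-04]), 'tool_pos': array([ 0.30306762, -0.60292225,  0.40372604]), 'orientation': array([ 94.77069177,  89.90515686, 121.44971626]), 'force': array([ 0.80686094, -0.37059031,  0.37482687]), 'moment': array([-0.03016255, -0.01864819, -0.01396172]), 'opening': 0.08750900254995228}
scene [[392.16071934   0.         253.43563265]
 [  0.         392.16071934 191.51516162]
 [  0.           0.           1.        ]] [1.12002615 0.64393757 1.07809251] [ 41.3793902    0.48091087 136.03245139]
top [[399.83726831   0.         262.45109516]
 [  0.         399.83726831 193.88942129]
 [  0.           0.           1.        ]] [0.43480614 0.03635893 1.67439935] [  3.36675058  -0.48966641 -88.67280304]
```

View pics/scene0.png

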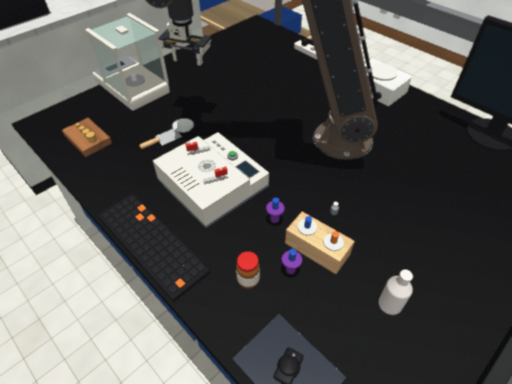

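View pics/top0.png

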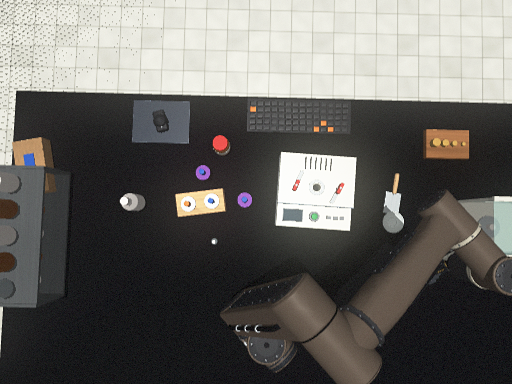

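The top view has three blue candidates: (212,201) in the wooden rack, and loose ones at (203,172) and (245,200) with purple flanges. The one in the rack, beside the orange grip at (188,204), fits the description. I'll confirm it in a crop.

```bash
cat > h.py <<'E'
import numpy as np,cv2
from scipy.spatial.transform import Rotation as Ro
def R(a): return Ro.from_euler('xyz',a,degrees=True).as_matrix()
def ray(s,u,v):
    K=s["K"]; d=np.array([(u-K[0,2])/K[0,0],-(v-K[1,2])/K[1,1],-1.0]); return np.array(s["position"]),R(s["attitude"])@d
def plane(s,u,v,z):
    p,d=ray(s,u,v); return p+d*(z-p[2])/d[2]
def proj(s,P):
    c=R(s["attitude"]).T@(np.array(P)-s["position"]); K=s["K"]; return K[0,2]+K[0,0]*c[0]/-c[2],K[1,2]-K[1,1]*c[1]/-c[2]
def wray(s,T,u,v):
    # T: 4x4 tool in world
    K=s["K"]; x=(u-K[0,2])/K[0,0]; y=(v-K[1,2])/K[1,1]; r=np.hypot(x,y); k=np.sin(r)/r if r>1e-9 else 1
    d=np.array([x*k,-y*k,-np.cos(r)]); M=T@s["hand_eye"]; return M[:3,3],M[:3,:3]@d
def wplane(s,T,u,v,z):
    p,d=wray(s,T,u,v); return p+d*(z-p[2])/d[2]
def wproj(s,T,P):
    M=np.linalg.inv(T@s["hand_eye"]); c=M[:3,:3]@np.array(P)+M[:3,3]; K=s["K"]
    th=np.arctan2(np.hypot(c[0],c[1]),-c[2]); a=np.hypot(c[0],c[1]); 
    return K[0,2]+K[0,0]*th*c[0]/a, K[1,2]-K[1,1]*th*c[1]/a
def tool(o):
    T=np.eye(4); T[:3,:3]=R(o["orientation"]); T[:3,3]=o["tool_pos"]; return T
def load(n): return dict(np.load(n))
def blobs(m,amin=8):
    n,l,st,c=cv2.connectedComponentsWithStats(m.astype(np.uint8)); return [(c[i].round(2).tolist(),int(st[i,4]),st[i,:4].tolist()) for i in range(1,n) if st[i,4]>=amin]
E
python3 - <<'E'
from h import *
for n,b in (("top",(165,140,360,245)),("scene",(150,120,360,280))):
    s=load(n+"0.npz"); print(s.keys()); c=s["color"]; hsv=cv2.cvtColor(c,cv2.COLOR_RGB2HSV); H,S,V=[hsv[...,i].astype(int) for i in range(3)]
    for nm,m in (("red",((H<6)|(H>174))&(S>150)&(V>100)),("or",(H>8)&(H<16)&(S>180)&(V>120)),("green",(H>45)&(H<90)&(S>100)&(V>60)),("blue",(H>100)&(H<120)&(S>150)&(V>80)),("purple",(H>125)&(H<150)&(S>100)&(V>60))):
        print(n,nm,[(x[0],x[1]) for x in blobs(m)])
    x0,y0,x1,y1=b; k=3.7; cv2.imwrite(f"pics/{n}0c.png",cv2.resize(c[y0:y1,x0:x1,::-1],None,fx=k,fy=k,interpolation=cv2.INTER_CUBIC))
E
```

```text
dict_keys(['color', 'depth', 'K', 'position', 'attitude'])
top red [([219.8, 142.51], 190), ([341.75, 184.75], 8)]
top or []
top green [([313.91, 216.09], 22)]
top blue [([28.87, 159.37], 101), ([201.2, 171.4], 20), ([243.83, 199.28], 18), ([210.29, 200.41], 17)]
top purple [([202.67, 172.34], 154), ([244.28, 199.54], 155)]
dict_keys(['color', 'depth', 'K', 'position', 'attitude'])
scene red [([191.5, 146.19], 64), ([220.5, 171.67], 70), ([247.29, 260.83], 356)]
scene or [([141.11, 207.83], 36), ([139.41, 216.64], 39), ([150.74, 217.44], 39), ([334.45, 236.34], 47), ([247.21, 271.94], 33), ([179.67, 282.54], 54)]
scene green [([231.86, 153.36], 22)]
scene blue [([208.88, 3.05], 145), ([268.61, 15.19], 97), ([290.57, 19.73], 342), ([275.25, 202.05], 65), ([307.55, 221.59], 44), ([292.03, 254.06], 65)]
scene purple [([274.77, 210.5], 254), ([291.18, 261.55], 302)]
```

View pics/top0c.png

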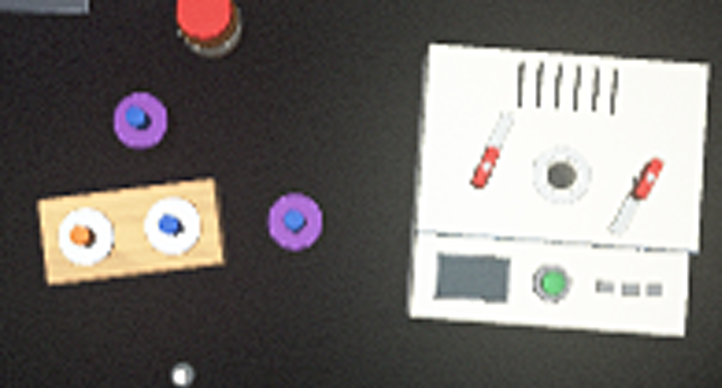

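View pics/scene0c.png

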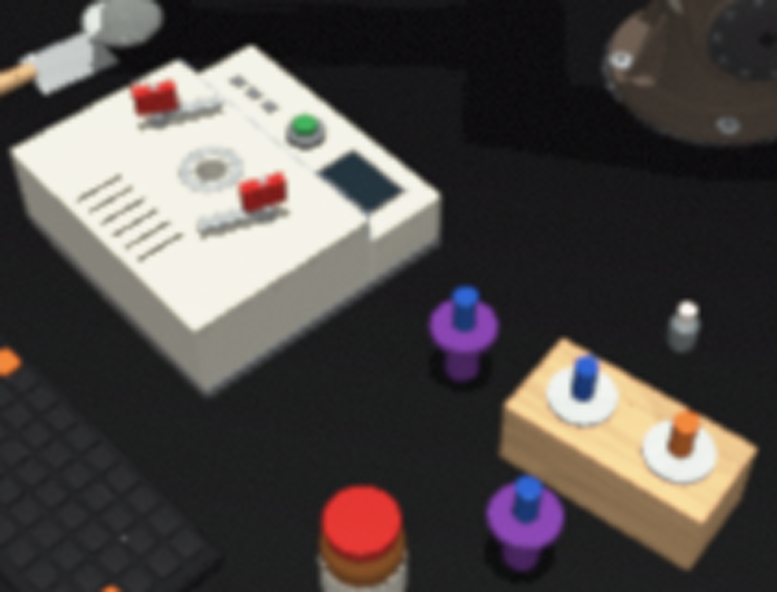

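The crops confirm it: the blue grip on a white/aluminium flange in the rack, at top (212,201) and scene (308,222), is the target. The two purple-bodied cells are decoys.

```bash
python3 - <<'E'
from h import *
t=load("top0.npz"); s=load("scene0.npz")
def crop(c,x0,y0,k): return (c[0]/k+x0-0.5+0.5/k if 0 else (c[0]+.5)/k-.5+x0,(c[1]+.5)/k-.5+y0)
T=lambda x,y:crop((x,y),165,140,3.7); S=lambda x,y:crop((x,y),150,120,3.7)
for n,a,b,z in (("well",T(562,175),S(211,171),.1),("blueflange",T(172,226),S(583,397),.083),("orangeflange",T(86,236),S(680,451),.083),("button",T(553,283),S(305,126),.088),
 ("bottlecap",(125,201),None,.17),("vial",T(182,375),S(687,311),.05),("lgrip",T(486,168),S(263,192),.149),("rgrip",T(650,178),S(155,98),.149),("purp1",T(140,122),None,.09),("purp2",T(295,221),None,.09),
 ("jar",T(206,12),S(361,521),.11),("spat",(393,205),None,0),("ltabend",T(507,118),None,.116),("rtabend",T(616,231),None,.116),
 ("an_c1",T(429,45),None,.1),("an_c2",T(709,62),None,.1),("an_c3",T(697,250),None,.1),("an_c4",T(416,235),None,.1)):
    print(n,plane(t,*a,z).round(4),plane(s,*b,z).round(4) if b else "")
E
```

```text
well [ 0.5603 -0.188   0.1   ] [ 0.5619 -0.1845  0.1   ]
blueflange [0.4967 0.2285 0.083 ] [0.4997 0.2311 0.083 ]
orangeflange [0.4838 0.3204 0.083 ] [0.4844 0.3225 0.083 ]
button [ 0.445  -0.1818  0.088 ] [ 0.4478 -0.1782  0.088 ]
bottlecap [0.4846 0.5408 0.17  ] 
vial [0.3356 0.2166 0.05  ] [0.3371 0.22   0.05  ]
lgrip [ 0.5618 -0.1022  0.149 ] [ 0.5735 -0.0898  0.149 ]
rgrip [ 0.5555 -0.2723  0.149 ] [ 0.5653 -0.2566  0.149 ]
purp1 [0.6074 0.2654 0.09  ] 
purp2 [0.5049 0.0962 0.09  ] 
jar [0.7248 0.196  0.11  ] [0.7282 0.2004 0.11  ]
spat [ 0.4999 -0.5249  0.    ] 
ltabend [ 0.6182 -0.1265  0.116 ] 
rtabend [ 0.5011 -0.2437  0.116 ] 
an_c1 [ 0.6968 -0.043   0.1   ] 
an_c2 [ 0.6858 -0.3442  0.1   ] 
an_c3 [ 0.4836 -0.3333  0.1   ] 
an_c4 [ 0.4925 -0.0334  0.1   ]
```

```bash
python3 - <<'E'
from plant import ctrl
from h import *
o=ctrl.get_obs(); print(tool(o).round(3),o["clock"])
s=ctrl.snapshot("wrist"); cv2.imwrite("pics/w0.png",s["color"][:,:,::-1]); print(s["K"],s["hand_eye"].round(3),s.keys())
E
```

```text
[[-0.001 -0.449  0.894  0.303]
 [ 0.001  0.894  0.449 -0.603]
 [-1.     0.001 -0.     0.404]
 [ 0.     0.     0.     1.   ]] 0.1
[[297.31863964   0.         253.47830586]
 [  0.         297.31863964 185.89754175]
 [  0.           0.           1.        ]] [[ 0.001  0.271 -0.963  0.02 ]
 [ 1.    -0.     0.001 -0.   ]
 [ 0.    -0.963 -0.271 -0.073]
 [ 0.     0.     0.     1.   ]] dict_keys(['color', 'depth', 'K', 'hand_eye'])
```

View pics/w0.png

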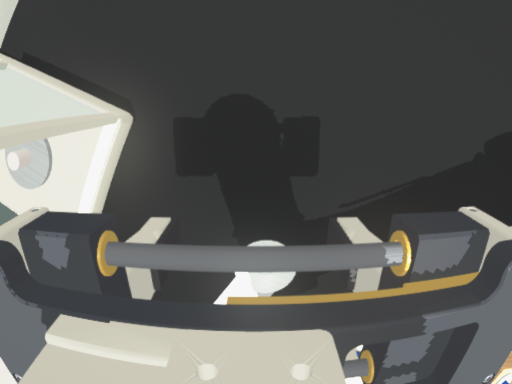

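The wrist picture shows the fingers at about (150,255) and (360,255), with nothing below them but the black bench. I'll rotate first so that tool z points to world +y.

```bash
python3 -m inch '[0,0,0,-10,0,0,0.0876, 0,0,0,-10,0,0,0.0876, 0,0,0,-10,0,0,0.0876, 0,0,0,-10,0,0,0.0876, 0,0,0,-10,0,0,0.0876, 0,0,0,-10,0,0,0.0876, 0,0,0,-3,0,0,0.0876]'; python3 - <<'E'
from plant import ctrl
from h import *
o=ctrl.get_obs(); print(tool(o).round(3),o["clock"],o["joint_pos"].round(1))
E
```

```text
clock: 1.02
tool_pos: [0.3029, -0.6024, 0.4009]
orientation: [30.1, 89.6, 121.9]
force: [0.2, 0.3, 0.2]
opening: 0.0875
[[-0.004 -1.    -0.03   0.303]
 [ 0.006 -0.03   1.    -0.602]
 [-1.     0.003  0.006  0.401]
 [ 0.     0.     0.     1.   ]] 1.025 [-46.8  20.7   0.5  -0.1 -70.1  48.6]
```

```bash
python3 -m inch '[-0.004,-0.04,0.05,0,0,0,0.0876, -0.002,-0.045,0.055,0,0,0,0.0876, 0,-0.045,0.055,0,0,0,0.0876, 0,-0.045,0.055,0,0,0,0.0876, 0,-0.035,0.05,0,0,0,0.0876, 0,-0.02,0.03,0,0,0,0.0876, 0,0,0,0,0,0,0.0876]'; python3 - <<'E'
from plant import ctrl
from h import *
o=ctrl.get_obs(); T=tool(o);print(T.round(3),o["clock"],o["joint_pos"].round(1))
s=ctrl.snapshot("wrist"); cv2.imwrite("pics/w1.png",s["color"][:,:,::-1]); np.savez("w1.npz",T=T,**s)
E
```

```text
clock: 1.9
tool_pos: [0.5122, -0.3151, 0.4049]
orientation: [37.5, 89.4, 129.1]
force: [-0.1, -0.6, 0.3]
opening: 0.0873
[[-0.007 -1.    -0.029  0.512]
 [ 0.008 -0.029  1.    -0.315]
 [-1.     0.006  0.008  0.405]
 [ 0.     0.     0.     1.   ]] 1.9 [-13.1  13.8  -8.6  -0.4 -68.   14.9]
```

View pics/w1.png

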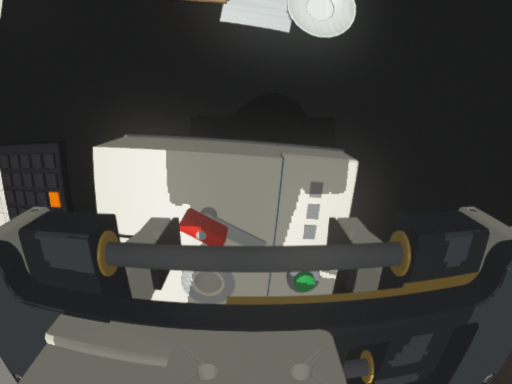

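The wrist picture shows the right clamp's red bar at (203,228), the well ring at (208,282) and the green button at (303,281), partly hidden by the gripper. Image up is world -y, so I'll move to +y of the well for a clear look.

```bash
python3 -m inch '[-0.002,-0.01,0.05,0,0,0,0.0876, 0,-0.01,0.055,0,0,0,0.0876, 0,-0.01,0.055,0,0,0,0.0876, 0,-0.01,0.055,0,0,0,0.0876, 0,0,0.03,0,0,0,0.0876, 0,0,0.01,0,0,0,0.0876,0,0,0,0,0,0,0.0876]'; python3 - <<'E'
from plant import ctrl
from h import *
o=ctrl.get_obs(); T=tool(o);print(T.round(3),o["clock"],o["joint_pos"].round(1))
s=ctrl.snapshot("wrist"); cv2.imwrite("pics/w2.png",s["color"][:,:,::-1]); np.savez("w2.npz",T=T,**s)
E
```

```text
clock: 2.82
tool_pos: [0.5443, -0.0599, 0.4074]
orientation: [50.3, 89.3, 141.4]
force: [-0.1, -0.3, -0.2]
opening: 0.0877
[[-0.009 -1.    -0.018  0.544]
 [ 0.007 -0.018  1.    -0.06 ]
 [-1.     0.009  0.008  0.407]
 [ 0.     0.     0.     1.   ]] 2.825 [ 14.    8.6 -14.8  -0.6 -67.  -12.7]
```

View pics/w2.png

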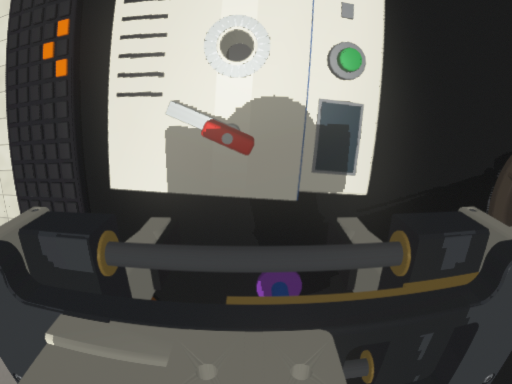

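The wrist picture shows the well ring around (237,46), the left clamp's bar at (229,137), the button at (350,60) and a purple decoy at (279,285). I'll enlarge it and measure.

```bash
python3 - <<'E'
from h import *
s=load("w2.npz"); T=s["T"]; c=s["color"]
cv2.imwrite("pics/w2c.png",cv2.resize(c[0:170,150:390,::-1],None,fx=3.3,fy=3.3,interpolation=cv2.INTER_CUBIC))
g=cv2.cvtColor(c,cv2.COLOR_RGB2GRAY); print(g[46,200:276]); print(g[5:90,237])
hsv=cv2.cvtColor(c,cv2.COLOR_RGB2HSV); H,S,V=[hsv[...,i].astype(int) for i in range(3)]
for nm,m,z in (("red",((H<6)|(H>174))&(S>150)&(V>60),.149),("green",(H>45)&(H<90)&(S>100)&(V>60),.088)):
    for b in blobs(m,30): print(nm,b,wplane(s,T,*b[0],z).round(4))
E
```

```text
[231 231 231 229 224 223 223 223 223 223 223 223 224 225 224 225 223 230
 233 218 143 119 117 118 118 118 118 118 117 116 107  95 101 101 100 101
 101 101 101 101 101 101 101 101 101 101 101 104 113 120 121 122 127 167
 218 232 232 230 227 226 226 226 226 226 226 226 226 226 226 227 230 232
 232 232 232 232]
[236 237 237 237 237 237 237 237 237 232 221 219 219 219 219 220 220 221
 222 222 222 223 237 234 169 134 122 122 121 121 121 121 121 121 121 120
 121 121 119 103 101 101 101 101 101 102 102 102 103 103 103 104 103 104
 104 114 175 234 241 241 239 235 232 232 231 231 232 232 231 231 231 230
 231 241 242 242 242 242 242 242 242 242 241 241 241]
red ([210.07, 126.43], 95, [202, 122, 19, 13]) [ 0.5775 -0.1133  0.149 ]
red ([242.25, 145.31], 209, [230, 139, 23, 15]) [ 0.5515 -0.0982  0.149 ]
green ([350.13, 58.96], 406, [339, 48, 23, 23]) [ 0.4444 -0.1835  0.088 ]
```

View pics/w2c.png

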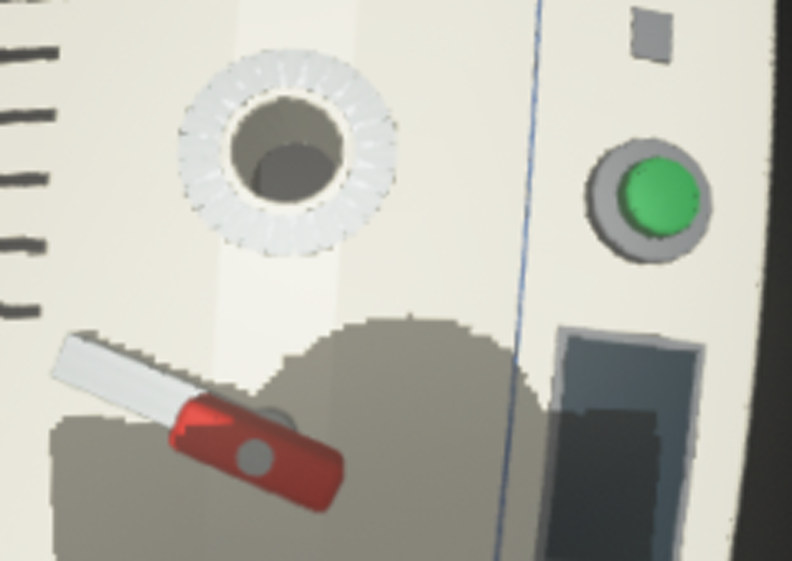

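```bash
cat >> h.py <<'E'
def fitcirc(P):
    A=np.c_[2*P,np.ones(len(P))]; x=np.linalg.lstsq(A,(P**2).sum(1),rcond=None)[0]; return x[:2],np.sqrt(x[2]+x[0]**2+x[1]**2)
E
python3 - <<'E'
from h import *
s=load("w2.npz"); T=s["T"]; c=s["color"]
g=cv2.cvtColor(c,cv2.COLOR_RGB2GRAY).astype(np.uint8)
m=np.zeros_like(g); m[25:70,212:262]=(g[25:70,212:262]<175)
cs=max(cv2.findContours(m,cv2.RETR_EXTERNAL,cv2.CHAIN_APPROX_NONE)[0],key=cv2.contourArea)[:,0]
print(cv2.fitEllipse(cs))
P=np.array([wplane(s,T,u,v,.1)[:2] for u,v in cs]); print(fitcirc(P))
hsv=cv2.cvtColor(c,cv2.COLOR_RGB2HSV); H,S,V=[hsv[...,i].astype(int) for i in range(3)]
# button
m=((H>45)&(H<90)&(S>100)&(V>60)).astype(np.uint8)
cs=max(cv2.findContours(m,cv2.RETR_EXTERNAL,cv2.CHAIN_APPROX_NONE)[0],key=cv2.contourArea)[:,0]
print("button",fitcirc(np.array([wplane(s,T,u,v,.088)[:2] for u,v in cs])))
# left clamp: dot on bar, tab end
f=lambda x,y:((x+.5)/3.3-.5+150,(y+.5)/3.3-.5)
print("dot",wplane(s,T,*f(255,457),.149),"tabend",wplane(s,T,*f(61,356),.116), "bar ends",wplane(s,T,*f(334,492),.149))
# deck edges: left and right corners
for p in ((110,190),(299,199),(370,193),(312,0)): print(p,wplane(s,T,*p,.1 if p[0]!=370 else .07).round(4))
d=s["depth"]; print(d[46,210],d[46,237],d[137,229])
E
```

```text
((236.4892578125, 45.0861930847168), (30.716238021850586, 33.11014175415039), 82.60359954833984)
(array([ 0.55980279, -0.18894063]), np.float64(0.015563339548057347))
button (array([ 0.44425855, -0.18356887]), np.float64(0.011860755771025796))
dot [ 0.56388781 -0.10387915  0.149     ] tabend [ 0.62155969 -0.12879563  0.116     ] bar ends [ 0.54446775 -0.09544839  0.149     ]
(110, 190) [ 0.6976 -0.0429  0.1   ]
(299, 199) [ 0.494  -0.0368  0.1   ]
(370, 193) [ 0.4026 -0.0348  0.07  ]
(312, 0) [ 0.4875 -0.2396  0.1   ]
0.258617 0.31957772 0.2347359
```

```bash
python3 -m inch '[0,0,0.055,0,0,0,0.0876, 0,0.005,0.06,0,0,0,0.0876, 0,0.008,0.06,0,0,0,0.0876, 0,0.008,0.06,0,0,0,0.0876, 0,0.008,0.06,0,0,0,0.0876, 0,0.005,0.06,0,0,0,0.0876,0,0.002,0.04,0,0,0,0.0876,0,0,0.01,0,0,0,0.0876,0,0,0,0,0,0,0.0876]'; python3 - <<'E'
from plant import ctrl
from h import *
o=ctrl.get_obs(); T=tool(o);print(T.round(3),o["clock"],o["joint_pos"].round(1))
s=ctrl.snapshot("wrist"); cv2.imwrite("pics/w3.png",s["color"][:,:,::-1]); np.savez("w3.npz",T=T,**s)
E
```

```text
clock: 4.0
tool_pos: [0.5083, 0.3436, 0.4093]
orientation: [64.8, 89.4, 154.8]
force: [0.0, -1.2, -0.4]
opening: 0.0875
[[-0.01  -1.     0.001  0.508]
 [ 0.005  0.001  1.     0.344]
 [-1.     0.01   0.004  0.409]
 [ 0.     0.     0.     1.   ]] 4.0 [ 52.1  14.8  -6.7  -0.6 -68.7 -51.9]
```

View pics/w3.png

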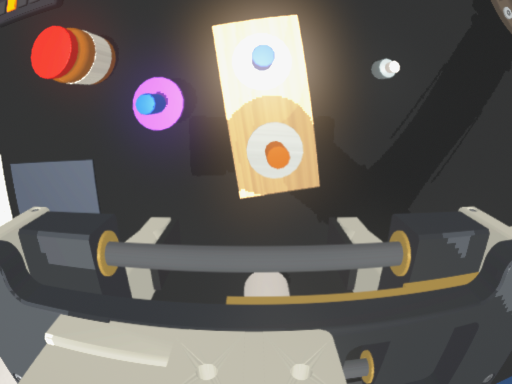

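The wrist picture shows the rack with the blue grip at (263,56), the orange grip at (277,154), a purple decoy at (158,102) and the vial at (386,68). The bottle's cap is at (267,288), below and ahead of the gripper.

```bash
python3 - <<'E'
from h import *
s=load("w3.npz"); T=s["T"]; c=s["color"]
hsv=cv2.cvtColor(c,cv2.COLOR_RGB2HSV); H,S,V=[hsv[...,i].astype(int) for i in range(3)]
m=np.zeros(H.shape,np.uint8); m[35:75,245:285]=((H>95)&(H<125)&(S>80))[35:75,245:285]
print(blobs(m)); 
cs=max(cv2.findContours(m,cv2.RETR_EXTERNAL,cv2.CHAIN_APPROX_NONE)[0],key=cv2.contourArea)[:,0]
P=np.array([wplane(s,T,u,v,.123)[:2] for u,v in cs]); print(fitcirc(P))
cv2.imwrite("pics/w3c.png",cv2.resize(c[10:200,200:330,::-1],None,fx=3.1,fy=3.1,interpolation=cv2.INTER_CUBIC))
d=s["depth"];print(d[56,263],d[56,300],d[150,300])
for p in ((214,26),(297,16),(319,187),(239,197)): print(wplane(s,T,*p,.075).round(4))
E
```

```text
[]Traceback (most recent call last):
  File "<stdin>", line 6, in <module>
ValueError: max() iterable argument is empty
```

```bash
python3 - <<'E'
from h import *
s=load("w3.npz"); T=s["T"]; c=s["color"]
print(c[56,263],c[56,250:280].tolist()[::5])
cv2.imwrite("pics/w3c.png",cv2.resize(c[10:200,200:330,::-1],None,fx=3.1,fy=3.1,interpolation=cv2.INTER_CUBIC))
m=np.zeros(c.shape[:2],np.uint8); ci=c.astype(int); m[35:75,245:285]=(ci[...,2]-ci[...,0]>50)[35:75,245:285]
cs=max(cv2.findContours(m,cv2.RETR_EXTERNAL,cv2.CHAIN_APPROX_NONE)[0],key=cv2.contourArea)[:,0]
P=np.array([wplane(s,T,u,v,.123)[:2] for u,v in cs]); print(fitcirc(P),P.min(0),P.max(0))
for p in ((214,26),(297,16),(319,187),(239,197)): print(wplane(s,T,*p,.075).round(4))
E
```

```text
[196 234 247] [[247, 247, 247], [195, 233, 247], [197, 234, 247], [195, 233, 247], [191, 229, 247], [247, 247, 247]]
(array([0.49699853, 0.22731329]), np.float64(0.009518175414627206)) [0.48805917 0.21757409] [0.50567988 0.23695017]
[0.5461 0.186  0.075 ]
[0.4589 0.1741 0.075 ]
[0.4315 0.3618 0.075 ]
[0.5211 0.373  0.075 ]
```

View pics/w3c.png

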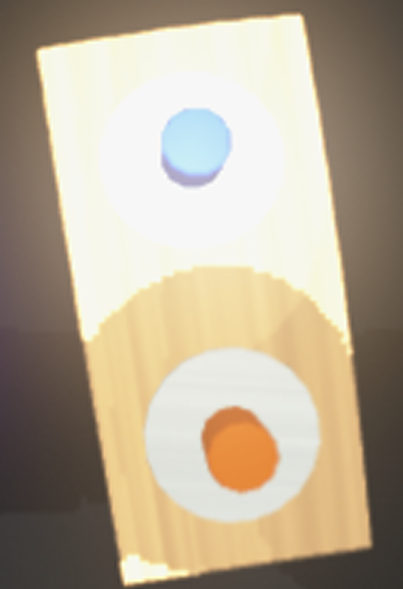

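```bash
python3 -m inch '[0,0.004,-0.04,0,0.2,-0.5,0.0876, 0,0.004,-0.045,0,0,0,0.0876, 0.02,0.003,-0.03,0,0,0,0.0876, 0.04,0,0,0,0,0,0.0876, 0.03,0,0,0,0,0,0.0876,0,0,0,0,0,0,0.0876]'; python3 - <<'E'
from plant import ctrl
from h import *
o=ctrl.get_obs(); T=tool(o);print(T.round(4),o["clock"],(T[:3,3]+.159*T[:3,0]).round(4))
E
```

```text
clock: 4.8
tool_pos: [0.4978, 0.2139, 0.3193]
orientation: [-43.0, 89.8, 46.3]
force: [0.1, 0.5, 0.2]
opening: 0.0872
[[ 0.0023 -0.9999  0.0128  0.4978]
 [ 0.0024  0.0128  0.9999  0.2139]
 [-1.     -0.0023  0.0024  0.3193]
 [ 0.      0.      0.      1.    ]] 4.8 [0.4982 0.2143 0.1603]
```

```bash
python3 -m inch '[0.005,0.002,0.012,0,0.1,0.1,0.0876, 0,0,0,0,0,0,0.0876, 0,0,0,0,0,0,0.0876]'; python3 - <<'E'
from plant import ctrl
from h import *
o=ctrl.get_obs(); T=tool(o);print(T.round(4),o["clock"],(T[:3,3]+.159*T[:3,0]).round(4))
E
```

```text
clock: 5.18
tool_pos: [0.497, 0.226, 0.3175]
orientation: [-52.5, 89.7, 36.7]
force: [-0.6, -0.0, 0.3]
opening: 0.0875
[[ 0.0042 -0.9999  0.0137  0.497 ]
 [ 0.0031  0.0137  0.9999  0.226 ]
 [-1.     -0.0041  0.0032  0.3175]
 [ 0.      0.      0.      1.    ]] 5.175 [0.4977 0.2265 0.1585]
```

```bash
python3 -m inch '[0.02,0.001,0.001,0,0.2,0.3,0.0876, 0.018,0,0,0,0,0,0.0876, 0.008,0,0,0,0,0,0.0876, 0,0,0,0,0,0,0.0876]'; python3 - <<'E'
from plant import ctrl
from h import *
o=ctrl.get_obs(); T=tool(o);print(T.round(4),o["clock"],(T[:3,3]+.159*T[:3,0]).round(4),o["force"])
E
```

```text
clock: 5.68
tool_pos: [0.4968, 0.2282, 0.2734]
orientation: [-44.8, 89.8, 44.5]
force: [0.8, 0.8, -0.2]
opening: 0.0878
[[ 0.0028 -0.9999  0.012   0.4968]
 [ 0.0027  0.012   0.9999  0.2282]
 [-1.     -0.0027  0.0027  0.2734]
 [ 0.      0.      0.      1.    ]] 5.675 [0.4973 0.2287 0.1144] [ 0.80691062  0.75169945 -0.1761894 ]
```

```bash
python3 -m inch '[0.007,0,-0.001,0,0.15,0.15,0.0876, 0,0,0,0,0,0,0.0876, 0,0,0,0,0,0,0.0, 0,0,0,0,0,0,0.0,0,0,0,0,0,0,0.0,0,0,0,0,0,0,0.0]'; python3 - <<'E'
from plant import ctrl
from h import *
o=ctrl.get_obs(); T=tool(o);print(T.round(4),o["clock"],(T[:3,3]+.159*T[:3,0]).round(4),o["force"])
E
```

```text
clock: 6.42
tool_pos: [0.4974, 0.2276, 0.2679]
orientation: [-50.8, 89.8, 38.6]
force: [-0.6, 0.2, 0.3]
opening: 0.0529
[[ 0.0024 -0.9999  0.0116  0.4974]
 [ 0.0019  0.0116  0.9999  0.2276]
 [-1.     -0.0023  0.0019  0.2679]
 [ 0.      0.      0.      1.    ]] 6.425 [0.4977 0.2279 0.1089] [-0.61610827  0.18992663  0.28318113]
```

```bash
python3 -m inch '[0.002,0,0,0,0.1,0.1,0.0, 0,0,0,0,0,0,0.0, 0,0,0,0,0,0,0.0, 0,0,0,0,0,0,0.0,0,0,0,0,0,0,0.0,0,0,0,0,0,0,0.0]'; python3 - <<'E'
from plant import ctrl
from h import *
o=ctrl.get_obs(); T=tool(o);print(T.round(4),o["clock"],(T[:3,3]+.159*T[:3,0]).round(4),o["force"],o["moment"])
E
```

```text
clock: 7.18
tool_pos: [0.4973, 0.2276, 0.2657]
orientation: [-110.4, 90.0, -21.1]
force: [0.1, 0.9, -0.1]
opening: 0.0214
[[ 2.000e-04 -9.999e-01  1.160e-02  4.973e-01]
 [-1.000e-04  1.160e-02  9.999e-01  2.276e-01]
 [-1.000e+00 -2.000e-04 -1.000e-04  2.657e-01]
 [ 0.000e+00  0.000e+00  0.000e+00  1.000e+00]] 7.175 [0.4973 0.2276 0.1067] [ 0.14957941  0.92934452 -0.13351733] [0.01425202 0.16901709 0.02253459]
```

```bash
python3 -m inch '[-0.015,0,0,0,0,0,0, -0.03,0,0,0,0,0,0, -0.035,0,0,0,0,0,0, -0.035,0,0,0,0,0,0,-0.03,0,0,0,0,0,0,-0.01,0,0,0,0,0,0,0,0,0,0,0,0,0,0,0,0,0,0,0,0]'; python3 - <<'E'
from plant import ctrl
from h import *
o=ctrl.get_obs(); T=tool(o);print(T.round(4),o["clock"],(T[:3,3]+.159*T[:3,0]).round(4),o["force"],o["moment"],o["opening"])
s=ctrl.snapshot("scene"); cv2.imwrite("pics/s4.png",s["color"][100:300,150:400,::-1].repeat(3,0).repeat(3,1))
E
```

```text
clock: 8.18
tool_pos: [0.496, 0.2265, 0.4275]
orientation: [114.8, 89.9, -155.9]
force: [-0.1, -0.2, -2.5]
opening: 0.0215
[[-0.0021 -0.9999  0.0123  0.496 ]
 [-0.001   0.0123  0.9999  0.2265]
 [-1.      0.0021 -0.001   0.4275]
 [ 0.      0.      0.      1.    ]] 8.175 [0.4956 0.2263 0.2685] [-0.12528759 -0.22444731 -2.54028543] [ 0.03209891  0.06009066 -0.01377898] 0.021516012855876177
```

View pics/s4.png

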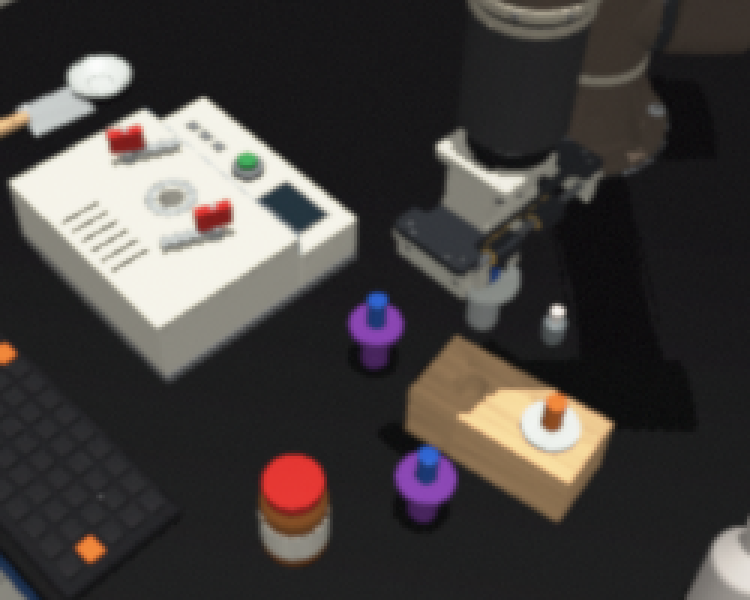

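The scene picture shows the blue cell hanging upright in the gripper at (485,295), an empty hole at (470,385), and the orange cell unmoved. Next I'll carry it to the well.

```bash
python3 -m inch '[-0.003,-0.003,-0.03,0,0,0,0, 0,-0.008,-0.05,0,0,0,0, 0,-0.01,-0.05,0,0,0,0, 0,-0.01,-0.05,0,0,0,0,0,-0.01,-0.05,0,0,0,0,0,-0.01,-0.05,0,0,0,0,0,-0.008,-0.045,0,0,0,0,0,-0.004,-0.03,0,0,0,0,0,0,-0.02,0,0,0,0,0,0,-0.01,0,0,0,0,0,0,0,0,0,0,0]'; python3 - <<'E'
from plant import ctrl
from h import *
o=ctrl.get_obs(); T=tool(o);print(T.round(4),o["clock"],(T[:3,3]+.159*T[:3,0]).round(4),o["force"],o["moment"],o["opening"])
E
```

```text
clock: 9.6
tool_pos: [0.5554, -0.1705, 0.4171]
orientation: [104.4, 88.6, -166.2]
force: [0.2, -0.2, -1.4]
opening: 0.0216
[[-0.0246 -0.9996  0.0109  0.5554]
 [-0.006   0.0111  0.9999 -0.1705]
 [-0.9997  0.0245 -0.0063  0.4171]
 [ 0.      0.      0.      1.    ]] 9.6 [ 0.5515 -0.1715  0.2582] [ 0.15893079 -0.21709737 -1.38930235] [ 0.1060085  -0.05549647  0.01317842] 0.021635235051042777
```

```bash
python3 -m inch '[0,-0.002,-0.01,0,-0.4,-1.4,0, 0,-0.002,-0.008,0,0,0,0, 0,0,0,0,0,0,0, 0,0,0,0,0,0,0]'; python3 - <<'E'
from plant import ctrl
from h import *
o=ctrl.get_obs(); T=tool(o);print(T.round(4),o["clock"],(T[:3,3]+.159*T[:3,0]).round(4),o["force"],o["moment"],o["opening"])
s=ctrl.snapshot("wrist"); cv2.imwrite("pics/w5.png",s["color"][:,:,::-1]); np.savez("w5.npz",T=T,**s)
s=ctrl.snapshot("scene"); cv2.imwrite("pics/s5.png",s["color"][100:240,140:290,::-1].repeat(4,0).repeat(4,1)); np.savez("s5.npz",**s)
E
```

```text
clock: 10.1
tool_pos: [0.5597, -0.1879, 0.4171]
orientation: [-52.2, 89.9, 37.3]
force: [-0.4, -0.2, -1.7]
opening: 0.0212
[[ 0.0018 -1.      0.0087  0.5597]
 [ 0.0014  0.0087  1.     -0.1879]
 [-1.     -0.0018  0.0014  0.4171]
 [ 0.      0.      0.      1.    ]] 10.1 [ 0.56   -0.1877  0.2581] [-0.38970358 -0.18791068 -1.70916315] [-0.01732099  0.08092396 -0.02528082] 0.02117233424479948
```

View pics/w5.png

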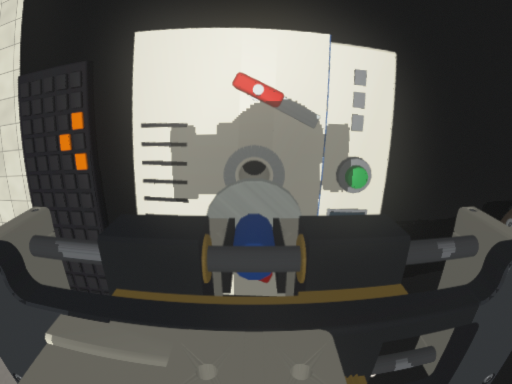

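View pics/s5.png

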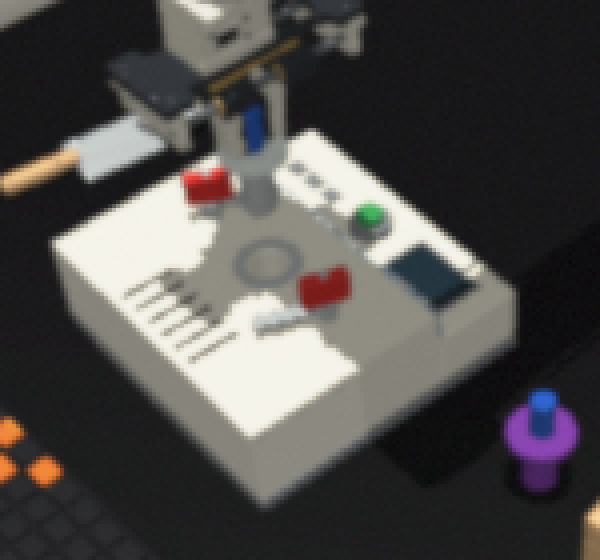

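The wrist picture shows the flange as a grey disc, with its front edge at (254,183) and its sides at (208,222) and (300,222). The well is behind it at (254,170), and the cell hangs upright. I'll measure its offset in the grip.

```bash
python3 - <<'E'
from h import *
s=load("w5.npz"); T=s["T"]; c=s["color"]
cv2.imwrite("pics/w5c.png",cv2.resize(c[140:290,180:330,::-1],None,fx=4,fy=4,interpolation=cv2.INTER_CUBIC))
foot=T[:3,3]+T[:3,0]*.2507
def cp(h,r,a): return foot+np.array([r*np.cos(np.radians(a)),r*np.sin(np.radians(a)),h])
for h in (.068,.060):
  print(h,[tuple(np.round(wproj(s,T,cp(h,.03,a)),1)) for a in (-180,-150,-120,-90,-60,-30,0)])
print("well",[tuple(np.round(wproj(s,T,(0.5598+.01575*np.cos(a),-.1889+.01575*np.sin(a),.1)),1)) for a in np.radians([-180,-135,-90,-45,0])])
E
```

```text
0.068 [(np.float64(302.5), np.float64(229.4)), (np.float64(297.0), np.float64(206.2)), (np.float64(278.6), np.float64(188.4)), (np.float64(252.3), np.float64(181.8)), (np.float64(226.2), np.float64(188.8)), (np.float64(208.3), np.float64(206.8)), (np.float64(203.3), np.float64(230.1))]
0.06 [(np.float64(300.6), np.float64(224.3)), (np.float64(295.2), np.float64(201.8)), (np.float64(277.6), np.float64(184.6)), (np.float64(252.4), np.float64(178.3)), (np.float64(227.4), np.float64(185.0)), (np.float64(210.2), np.float64(202.4)), (np.float64(205.3), np.float64(224.9))]
well [(np.float64(269.1), np.float64(174.9)), (np.float64(264.6), np.float64(164.3)), (np.float64(253.6), np.float64(159.9)), (np.float64(242.7), np.float64(164.5)), (np.float64(238.5), np.float64(175.1))]
```

View pics/w5c.png

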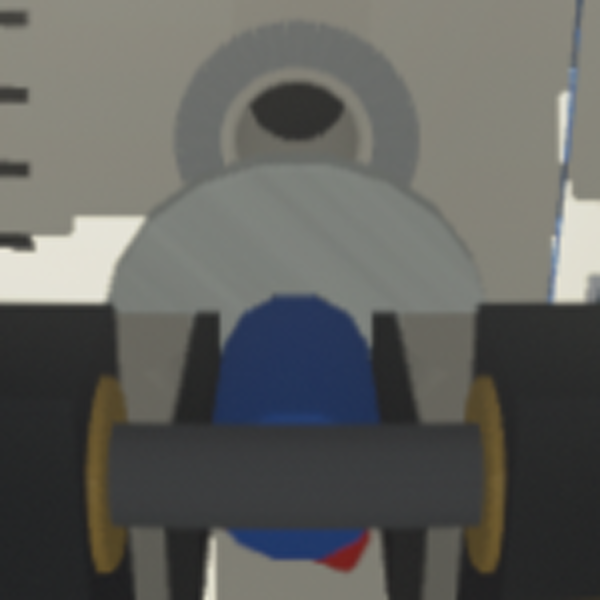

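```bash
python3 - <<'E'
from h import *
s=load("w5.npz"); T=s["T"]; c=s["color"].astype(int)
foot=T[:3,3]+T[:3,0]*.2507
for dy in (0,.001,.002): print(dy,wproj(s,T,foot+np.array([0,-.011+dy,.068])),wproj(s,T,foot+np.array([0,-.03+dy,.068])),wproj(s,T,foot+np.array([0,-.03+dy,.06])))
print(c[170:220,254].tolist())
E
```

```text
0 (np.float64(252.65679707430417), np.float64(213.09473860941532)) (np.float64(252.33439863140094), np.float64(181.76035459504214)) (np.float64(252.41865613887592), np.float64(178.28025018904938))
0.001 (np.float64(252.67334808826087), np.float64(214.68221622342722)) (np.float64(252.35168867914703), np.float64(183.46116329140997)) (np.float64(252.43501860624374), np.float64(179.91159371356616))
0.002 (np.float64(252.68985138450495), np.float64(216.26311330196197)) (np.float64(252.36894878591656), np.float64(185.1566729439789)) (np.float64(252.45135410474683), np.float64(181.538289154897))
[[48, 48, 46], [48, 49, 47], [49, 48, 47], [49, 48, 47], [57, 56, 54], [91, 89, 83], [107, 105, 97], [107, 106, 99], [105, 106, 101], [104, 107, 103], [107, 109, 105], [119, 123, 118], [125, 129, 124], [124, 129, 123], [124, 129, 123], [126, 129, 124], [125, 129, 124], [125, 130, 124], [126, 130, 124], [125, 129, 124], [124, 128, 123], [123, 127, 122], [122, 126, 120], [122, 126, 121], [123, 127, 122], [124, 128, 123], [125, 129, 123], [125, 129, 124], [126, 130, 124], [126, 130, 125], [126, 130, 125], [126, 129, 125], [127, 130, 125], [127, 130, 125], [127, 131, 126], [127, 131, 126], [126, 130, 125], [126, 130, 126], [126, 129, 124], [125, 128, 123], [124, 128, 122], [124, 127, 122], [120, 124, 120], [96, 103, 110], [60, 71, 96], [42, 56, 90], [39, 55, 89], [39, 54, 90], [39, 54, 90], [39, 54, 90]]
```

```bash
python3 -m inch '[0.015,0,-0.001,0,0.1,0.1,0, 0.015,0,0,0,0,0,0, 0.012,0,0,0,0,0,0, 0.006,0,0,0,0,0,0,0,0,0,0,0,0,0]'; python3 - <<'E'
from plant import ctrl
from h import *
o=ctrl.get_obs(); T=tool(o);print(T.round(4),o["clock"],(T[:3,3]+.159*T[:3,0]).round(4),(T[:3,3]+.2507*T[:3,0]).round(4),o["force"],o["moment"],o["opening"])
E
```

```text
clock: 10.82
tool_pos: [0.5593, -0.1885, 0.3643]
orientation: [93.0, 89.9, -177.4]
force: [-0.8, 0.2, -1.5]
opening: 0.0214
[[-2.500e-03 -1.000e+00  8.200e-03  5.593e-01]
 [-1.000e-04  8.200e-03  1.000e+00 -1.885e-01]
 [-1.000e+00  2.500e-03 -1.000e-04  3.643e-01]
 [ 0.000e+00  0.000e+00  0.000e+00  1.000e+00]] 10.825 [ 0.5589 -0.1885  0.2053] [ 0.5586 -0.1885  0.1136] [-0.81503133  0.17659703 -1.53820655] [0.01521073 0.10506426 0.01184962] 0.02135739773643136
```

```bash
python3 -m inch '[0.006,-0.0005,0,0,0,-0.15,0, 0.006,0,0,0,0,-0.05,0, 0.004,0,0,0,0,0,0, 0,0,0,0,0,0,0]'; python3 - <<'E'
from plant import ctrl
from h import *
o=ctrl.get_obs(); T=tool(o);print(T.round(4),o["clock"],(T[:3,3]+.159*T[:3,0]).round(4),(T[:3,3]+.2507*T[:3,0]).round(4),o["force"],o["moment"],o["opening"])
s=ctrl.snapshot("scene"); cv2.imwrite("pics/s6.png",s["color"][100:240,140:290,::-1].repeat(4,0).repeat(4,1))
s=ctrl.snapshot("wrist"); cv2.imwrite("pics/w6.png",s["color"][:,:,::-1])
E
```

```text
clock: 11.32
tool_pos: [0.5601, -0.1885, 0.3479]
orientation: [-97.5, 89.8, -7.9]
force: [-0.9, -0.4, -2.2]
opening: 0.021
[[ 2.700e-03 -1.000e+00  8.200e-03  5.601e-01]
 [-4.000e-04  8.200e-03  1.000e+00 -1.885e-01]
 [-1.000e+00 -2.700e-03 -4.000e-04  3.479e-01]
 [ 0.000e+00  0.000e+00  0.000e+00  1.000e+00]] 11.325 [ 0.5605 -0.1886  0.1889] [ 0.5608 -0.1886  0.0972] [-0.91942226 -0.43397826 -2.24881397] [-0.01293628  0.10319591  0.02342307] 0.02097383876568493
```

View pics/s6.png

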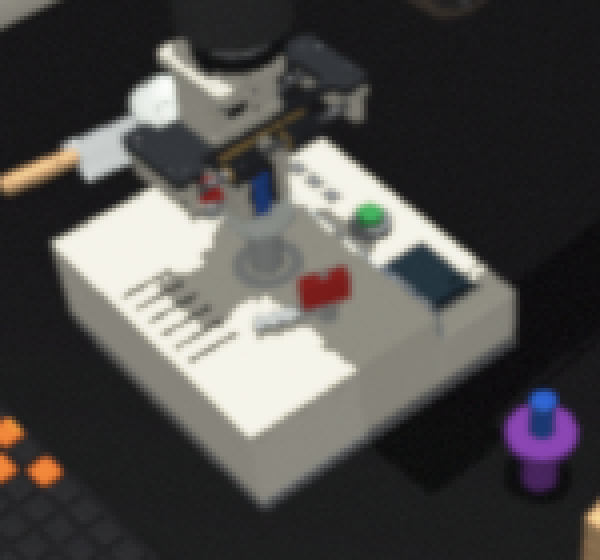

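The foot stands inside the ring at (268,255) in this crop with no contact force yet. I'll continue slowly.

```bash
python3 -m inch '[0.004,0,0,0,0,0.1,0, 0.004,0,0,0,0,0,0, 0.003,0,0,0,0,0,0, 0,0,0,0,0,0,0]'; python3 - <<'E'
from plant import ctrl
from h import *
o=ctrl.get_obs(); T=tool(o);print(T.round(4),o["clock"],(T[:3,3]+.2507*T[:3,0]).round(4),o["force"],o["moment"],o["opening"])
E
```

```text
clock: 11.92
tool_pos: [0.5601, -0.1884, 0.337]
orientation: [-98.8, 89.9, -9.3]
force: [0.2, 0.1, -1.8]
opening: 0.0215
[[ 1.700e-03 -1.000e+00  8.100e-03  5.601e-01]
 [-3.000e-04  8.100e-03  1.000e+00 -1.884e-01]
 [-1.000e+00 -1.700e-03 -3.000e-04  3.370e-01]
 [ 0.000e+00  0.000e+00  0.000e+00  1.000e+00]] 11.925 [ 0.5606 -0.1885  0.0863] [ 0.16643366  0.13372985 -1.83851131] [0.14364102 0.22829513 0.0280766 ] 0.02147176781043449
```

```bash
python3 -m inch '[0.007,0,0,0,0,0.1,0, 0.007,0,0,0,0,0,0, 0.006,0,0,0,0,0,0, 0.004,0,0,0,0,0,0,0,0,0,0,0,0,0]'; python3 - <<'E'
from plant import ctrl
from h import *
o=ctrl.get_obs(); T=tool(o);print(T.round(4),o["clock"],(T[:3,3]+.2507*T[:3,0]).round(4),o["force"],o["moment"],o["opening"])
E
```

```text
clock: 12.55
tool_pos: [0.5602, -0.1885, 0.3108]
orientation: [125.4, 90.0, -145.1]
force: [-0.6, -1.0, -2.3]
opening: 0.0212
[[-5.000e-04 -1.000e+00  8.000e-03  5.602e-01]
 [-4.000e-04  8.000e-03  1.000e+00 -1.885e-01]
 [-1.000e+00  5.000e-04 -4.000e-04  3.108e-01]
 [ 0.000e+00  0.000e+00  0.000e+00  1.000e+00]] 12.55 [ 0.5601 -0.1886  0.0601] [-0.61269859 -1.04378521 -2.31865713] [ 0.06531993  0.11055658 -0.01066515] 0.02123961420020854
```

Smooth so far, with 20 mm to go.

```bash
python3 -m inch '[0.006,0,0,0,0,0,0, 0.005,0,0,0,0,0,0, 0.003,0,0,0,0,0,0, 0.001,0,0,0,0,0,0,0,0,0,0,0,0,0]'; python3 - <<'E'
from plant import ctrl
from h import *
o=ctrl.get_obs(); T=tool(o);print(T.round(4),o["clock"],(T[:3,3]+.2507*T[:3,0]).round(4),o["force"],o["moment"],o["opening"])
E
```

```text
clock: 13.18
tool_pos: [0.5604, -0.1885, 0.295]
orientation: [161.0, 90.0, -109.5]
force: [-0.3, 0.5, -2.3]
opening: 0.0217
[[-2.000e-04 -1.000e+00  8.000e-03  5.604e-01]
 [-4.000e-04  8.000e-03  1.000e+00 -1.885e-01]
 [-1.000e+00  2.000e-04 -4.000e-04  2.950e-01]
 [ 0.000e+00  0.000e+00  0.000e+00  1.000e+00]] 13.175 [ 0.5603 -0.1886  0.0443] [-0.32358758  0.46723298 -2.28561261] [0.11654743 0.20513791 0.00981228] 0.02169285531774938
```

```bash
python3 -m inch '[0.002,0,0,0,0,0,0, 0.0015,0,0,0,0,0,0, 0.001,0,0,0,0,0,0,0,0,0,0,0,0,0]'; python3 - <<'E'
from plant import ctrl
from h import *
o=ctrl.get_obs(); T=tool(o);print(T.round(4),o["clock"],(T[:3,3]+.2507*T[:3,0]).round(4),o["force"],o["moment"],o["opening"])
E
```

```text
clock: 13.68
tool_pos: [0.5604, -0.1884, 0.2908]
orientation: [-125.4, 90.0, -35.8]
force: [-0.5, 1.1, -0.9]
opening: 0.0214
[[ 6.000e-04 -1.000e+00  7.800e-03  5.604e-01]
 [-4.000e-04  7.800e-03  1.000e+00 -1.884e-01]
 [-1.000e+00 -6.000e-04 -4.000e-04  2.908e-01]
 [ 0.000e+00  0.000e+00  0.000e+00  1.000e+00]] 13.675 [ 0.5606 -0.1885  0.0401] [-0.46546351  1.12290165 -0.89436727] [ 0.29418888  0.31917041 -0.04480405] 0.021379214517087908
```

```bash
python3 -m inch '[0.001,0,0,0,0,0,0, 0.001,0,0,0,0,0,0,0,0,0,0,0,0,0]'; python3 - <<'E'
from plant import ctrl
from h import *
o=ctrl.get_obs(); T=tool(o);print(o["clock"],T[:3,3],(T[:3,3]+.2507*T[:3,0]).round(4),o["force"],o["moment"],o["opening"])
s=ctrl.snapshot("wrist"); cv2.imwrite("pics/w7.png",s["color"][:,:,::-1])
s=ctrl.snapshot("scene"); cv2.imwrite("pics/s7.png",s["color"][100:240,140:290,::-1].repeat(4,0).repeat(4,1))
E
```

```text
clock: 14.05
tool_pos: [0.5603, -0.1883, 0.2909]
orientation: [-122.8, 89.9, -33.2]
force: [-0.6, 0.6, -1.7]
opening: 0.0217
14.05 [ 0.56026079 -0.18833039  0.29087798] [ 0.5606 -0.1886  0.0402] [-0.61514649  0.63308216 -1.6504571 ] [ 0.19105885  0.1981435  -0.02623249] 0.021716298725268073
```

View pics/s7.png

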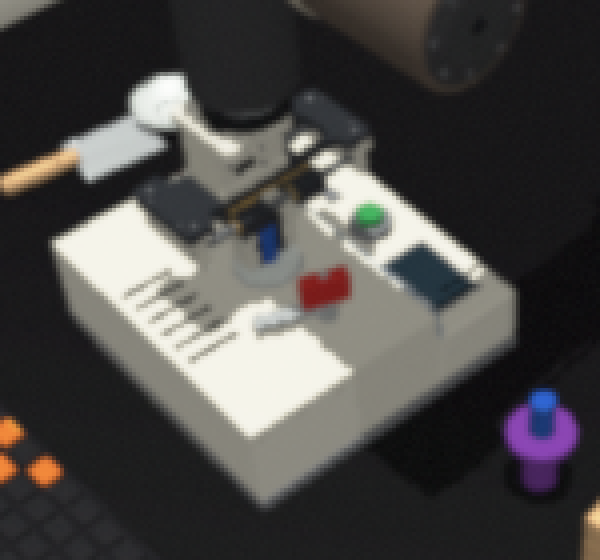

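View pics/w7.png

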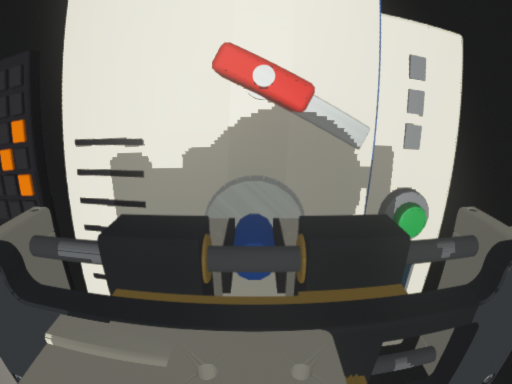

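```bash
python3 -m inch '[0.003,0,0,0,0,0,0, 0.003,0,0,0,0,0,0]'; python3 - <<'E'
from plant import ctrl
from h import *
o=ctrl.get_obs(); T=tool(o);print(o["clock"],T[:3,3],(T[:3,3]+.2507*T[:3,0]).round(4),o["force"],o["moment"],o["opening"])
E
```

```text
clock: 14.4
tool_pos: [0.5602, -0.1881, 0.2906]
orientation: [-133.2, 89.8, -43.5]
force: [-12.5, 7.3, 26.3]
opening: 0.0213
14.4 [ 0.56017268 -0.18809347  0.29061052] [ 0.5608 -0.1887  0.0399] [-12.50117696   7.29994777  26.33841244] [ 2.99239918  4.52839578 -0.04738262] 0.021305261252248662
```

Firm contact (26 N up) with the foot at 0.040, so the flange is seated. Next I'll release, back off and check.

```bash
python3 -m inch '[0,0,0,0,0,0,0, 0,0,0,0,0,0,0.06, 0,0,0,0,0,0,0.06, 0,0,0,0,0,0,0.06, 0,0,0,0,0,0,0.06,0,0,0,0,0,0,0.06]'; python3 - <<'E'
from plant import ctrl
from h import *
o=ctrl.get_obs(); T=tool(o);print(o["clock"],T.round(4),o["force"],o["opening"])
E
```

```text
clock: 15.15
tool_pos: [0.5609, -0.1884, 0.2908]
orientation: [-125.8, 89.7, -36.1]
force: [0.7, -0.6, -0.0]
opening: 0.0594
15.15 [[ 0.0044 -1.      0.0048  0.5609]
 [-0.0032  0.0048  1.     -0.1884]
 [-1.     -0.0045 -0.0032  0.2908]
 [ 0.      0.      0.      1.    ]] [ 0.68967057 -0.59917969 -0.04795246] 0.0593975605783706
```

```bash
python3 -m inch '[-0.01,0,0,0,0,0,0.06, -0.03,0,0,0,-0.2,0.25,0.06, -0.035,0,0,0,0,0,0.06, -0.02,0,0.01,0,0,0,0.06, 0,0,0.03,0,0,0,0.06,0,0,0.04,0,0,0,0.06,0,0,0.03,0,0,0,0.06,0,0,0,0,0,0,0.06]'; python3 - <<'E'
from plant import ctrl
from h import *
o=ctrl.get_obs(); T=tool(o);print(T.round(4),o["clock"],o["joint_pos"].round(1))
s=ctrl.snapshot("wrist"); cv2.imwrite("pics/w8.png",s["color"][:,:,::-1]); np.savez("w8.npz",T=T,**s)
c=s["color"].astype(int)
E
```

```text
clock: 16.15
tool_pos: [0.5613, -0.0761, 0.3949]
orientation: [-86.6, 89.7, 3.0]
force: [-0.1, -0.8, 0.1]
opening: 0.0598
[[ 5.100e-03 -1.000e+00  5.900e-03  5.613e-01]
 [ 3.000e-04  5.900e-03  1.000e+00 -7.610e-02]
 [-1.000e+00 -5.100e-03  3.000e-04  3.949e-01]
 [ 0.000e+00  0.000e+00  0.000e+00  1.000e+00]] 16.15 [ 12.1  10.7 -14.2   0.1 -64.8 -12.4]
```

View pics/w8.png

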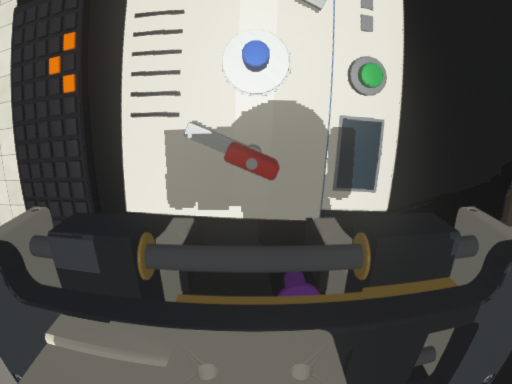

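The wrist picture shows the blue cell seated concentrically in the ring, flange at (256,62), and the left clamp bar at (252,162) with its tab still open at (200,132). I'll measure both.

```bash
python3 - <<'E'
from h import *
s=load("w8.npz"); T=s["T"]; c=s["color"]; d=s["depth"]
cv2.imwrite("pics/w8c.png",cv2.resize(c[0:190,170:400,::-1],None,fx=3.4,fy=3.4,interpolation=cv2.INTER_CUBIC))
M=T@s["hand_eye"]
def pt(u,v):
    p,r=wray(s,T,u,v); 
    ax=-M[:3,2]; return p+r*d[v,u]/(r@ax)
for p in ((236,70),(256,85),(280,70),(256,55),(150,60),(210,90),(300,90)): print(p,pt(*p).round(4))
ci=c.astype(int); m=np.zeros(d.shape,np.uint8); m[30:80,230:290]=(ci[...,2]-ci[...,0]>60)[30:80,230:290]
m2=((ci[...,0]-ci[...,1]>70)).astype(np.uint8); m2[:100]=0;m2[200:]=0
cs=max(cv2.findContours(m2,cv2.RETR_EXTERNAL,cv2.CHAIN_APPROX_NONE)[0],key=cv2.contourArea)[:,0]
P=np.array([wplane(s,T,u,v,.149)[:2]*1000 for u,v in cs],np.float32); print("bar",cv2.minAreaRect(P))
E
```

```text
(236, 70) [ 0.5774 -0.1806  0.1087]
(256, 85) [ 0.5598 -0.1668  0.1081]
(280, 70) [ 0.5386 -0.1804  0.1093]
(256, 55) [ 0.5598 -0.1873  0.1487]
(150, 60) [ 0.6597 -0.1962  0.1006]
(210, 90) [ 0.6018 -0.1635  0.1014]
(300, 90) [ 0.5194 -0.1632  0.0999]
bar ((554.0396728515625, -100.15925598144531), (11.224811553955078, 19.465839385986328), 67.72907257080078)
```

View pics/w8c.png

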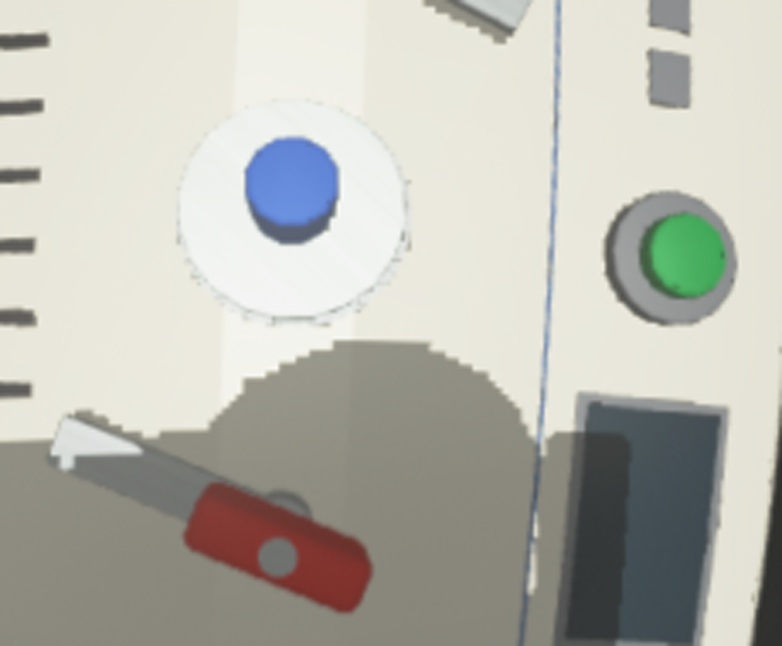

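```bash
python3 -m inch '[0,-0.002,-0.02,-5,0,0.2,0.06, 0,0,0,-10,0,0,0.06, 0,0,0,-10,0,0,0.06, 0,0,0,-10,0,0,0.06, 0,0,0,-10,0,0,0.06,0,0,0,-10,0,0,0.06,0,0,0,-7,0,0,0.06,0,0,0,-2,0,0,0.06,0,0,0,0,0,0,0.06]'; python3 - <<'E'
from plant import ctrl
from h import *
o=ctrl.get_obs(); T=tool(o);print(T.round(4),o["clock"],o["joint_pos"].round(1),np.degrees(np.arctan2(T[1,2],T[0,2])), "d in tool:",T[:3,:3].T@(np.array([.5638,-.104,.4])-T[:3,3]),"r",np.degrees([-T[2,2]*-1*-1,0]),-T[2,:3])
E
```

```text
clock: 17.32
tool_pos: [0.5626, -0.1057, 0.3978]
orientation: [176.9, 89.8, -27.8]
force: [0.0, -0.3, 0.0]
opening: 0.0598
[[ 2.800e-03 -4.166e-01 -9.091e-01  5.626e-01]
 [-1.500e-03 -9.091e-01  4.166e-01 -1.057e-01]
 [-1.000e+00  2.000e-04 -3.100e-03  3.978e-01]
 [ 0.000e+00  0.000e+00  0.000e+00  1.000e+00]] 17.325 [  9.   11.2 -13.3   0.1 -65.4  56.4] 155.38036478610627 d in tool: [-0.00215665 -0.00204456 -0.00042873] r [0.17837004 0.        ] [ 9.99995140e-01 -1.70575521e-04  3.11314454e-03]
```

```bash
python3 -m inch '[0.02,-0.002,0,-1.5,-0.2,0,0.06, 0.03,0,0,0,0,0,0.06, 0.025,0,0,0,0,0,0.06, 0.012,0,0,0,0,0,0.06, 0.004,0,0,0,0,0,0.06,0,0,0,0,0,0,0.06]'; python3 - <<'E'
from plant import ctrl
from h import *
o=ctrl.get_obs(); T=tool(o);g=T[:3,3]+.159*T[:3,0];print(T.round(4),o["clock"],o["force"],np.degrees(np.arctan2(T[1,2],T[0,2])), "d in tool:",T[:3,:3].T@(np.array([.5638,-.104,.141])-g),-T[2,:3])
E
```

```text
clock: 18.08
tool_pos: [0.5642, -0.1067, 0.3069]
orientation: [-166.3, 89.8, -9.8]
force: [-0.1, -0.6, 0.6]
opening: 0.0598
[[ 3.200e-03 -3.986e-01 -9.171e-01  5.642e-01]
 [-6.000e-04 -9.171e-01  3.986e-01 -1.067e-01]
 [-1.000e+00 -8.000e-04 -3.200e-03  3.069e-01]
 [ 0.000e+00  0.000e+00  0.000e+00  1.000e+00]] 18.075 [-0.07675572 -0.60349214  0.64426006] 156.50764902744518 d in tool: [ 0.00694285 -0.00220385  0.00200661] [9.99994647e-01 7.75996172e-04 3.17880366e-03]
```

```bash
python3 -m inch '[0.007,-0.002,0.002,0,-0.2,0,0.06, 0,0,0,0,0,0,0.06]'; python3 - <<'E'
from plant import ctrl
from h import *
o=ctrl.get_obs(); T=tool(o);g=T[:3,3]+.159*T[:3,0];print(T.round(4),o["clock"],o["force"],np.degrees(np.arctan2(T[1,2],T[0,2])), "d in tool:",T[:3,:3].T@(np.array([.5638,-.104,.141])-g),-T[2,:3])
E
```

```text
clock: 18.32
tool_pos: [0.5635, -0.1039, 0.3009]
orientation: [-126.7, 89.9, 29.8]
force: [-1.6, -0.1, 0.1]
opening: 0.0598
[[ 0.002  -0.3988 -0.917   0.5635]
 [ 0.0011 -0.917   0.3988 -0.1039]
 [-1.     -0.0018 -0.0014  0.3009]
 [ 0.      0.      0.      1.    ]] 18.325 [-1.6279327  -0.05977357  0.08884052] 156.49684968318138 d in tool: [ 8.54162678e-04  2.45944656e-04 -4.92132047e-05] [0.99999743 0.00182011 0.00135452]
```

```bash
python3 -m inch '[0,0,0,0,0,0,0, 0,0,0,0,0,0,0,0,0,0,0,0,0,0,0,0,0,0,0,0,0,0,0,0,0,0,0,0,0,0,0,0,0,0,0]'; python3 - <<'E'
from plant import ctrl
from h import *
o=ctrl.get_obs(); T=tool(o);g=T[:3,3]+.159*T[:3,0];print(T.round(4),o["clock"],o["force"],o["moment"],o["opening"],np.degrees(np.arctan2(T[1,2],T[0,2])), "d in tool:",T[:3,:3].T@(np.array([.5638,-.104,.141])-g),-T[2,:3])
E
```

```text
clock: 19.08
tool_pos: [0.5638, -0.1038, 0.3018]
orientation: [-139.5, 89.8, 17.0]
force: [0.2, -0.1, -0.4]
opening: 0.0138
[[ 0.0035 -0.3984 -0.9172  0.5638]
 [ 0.0011 -0.9172  0.3984 -0.1038]
 [-1.     -0.0024 -0.0028  0.3018]
 [ 0.      0.      0.      1.    ]] 19.075 [ 0.17925285 -0.12071991 -0.38561161] [-0.19341098  0.2171843  -0.07633419] 0.01381083141170209 156.52067840172086 d in tool: [0.00179878 0.00056422 0.00039984] [0.99999314 0.00240366 0.00281859]
```

Gripped the bar at 13.8 mm with negligible side force. I'll turn it clockwise.

```bash
python3 -m inch '[0,0,0,5,0,0,0, 0,0,0,8,0,0,0,0,0,0,8,0,0,0,0,0,0,8,0,0,0,0,0,0,0,0,0,0]'; python3 - <<'E'
from plant import ctrl
from h import *
o=ctrl.get_obs(); T=tool(o);g=T[:3,3]+.159*T[:3,0];print(T.round(4),o["clock"],o["force"],o["moment"],o["opening"],np.degrees(np.arctan2(T[1,2],T[0,2])), "d in tool:",T[:3,:3].T@(np.array([.5638,-.104,.141])-g),-T[2,:3])
E
```

```text
clock: 19.7
tool_pos: [0.5638, -0.1038, 0.3018]
orientation: [-113.9, 89.8, 12.8]
force: [0.6, 1.1, 1.3]
opening: 0.0137
[[ 3.100e-03 -8.013e-01 -5.982e-01  5.638e-01]
 [ 7.000e-04 -5.982e-01  8.013e-01 -1.038e-01]
 [-1.000e+00 -2.900e-03 -1.300e-03  3.018e-01]
 [ 0.000e+00  0.000e+00  0.000e+00  1.000e+00]] 19.7 [0.63739969 1.13926303 1.31758854] [-0.0169119   0.19996201 -0.08615989] 0.01374909201658343 126.74383159594954 d in tool: [1.81689126e-03 5.64926704e-04 8.78350905e-05] [0.99999481 0.00294606 0.00130712]
```

Excellent. 39.4° to go, plus a little to press on the stop.

```bash
python3 -m inch '[0,0,0,6,0,0,0, 0,0,0,8,0,0,0,0,0,0,8,0,0,0,0,0,0,7,0,0,0,0,0,0,5,0,0,0,0,0,0,3,0,0,0,0,0,0,2,0,0,0,0,0,0,2,0,0,0]'; python3 - <<'E'
from plant import ctrl
from h import *
o=ctrl.get_obs(); T=tool(o);g=T[:3,3]+.159*T[:3,0];print(T.round(4),o["clock"],o["force"],o["moment"],o["opening"],np.degrees(np.arctan2(T[1,2],T[0,2])), "d in tool:",T[:3,:3].T@(np.array([.5638,-.104,.141])-g),-T[2,:3])
E
```

```text
clock: 20.7
tool_pos: [0.5638, -0.1038, 0.3018]
orientation: [-84.2, 89.9, 1.8]
force: [-0.2, -0.4, 0.6]
opening: 0.0136
[[ 2.400e-03 -9.976e-01  6.930e-02  5.638e-01]
 [ 1.000e-04  6.930e-02  9.976e-01 -1.038e-01]
 [-1.000e+00 -2.400e-03  2.000e-04  3.018e-01]
 [ 0.000e+00  0.000e+00  0.000e+00  1.000e+00]] 20.7 [-0.18281158 -0.39723878  0.64664694] [0.0177965  0.20489221 0.56477049] 0.01359191224767542 86.0253992947503 d in tool: [ 0.00180458  0.00032531 -0.00023076] [ 9.99997139e-01  2.37973513e-03 -2.42260784e-04]
```

It has hit the stop (moment 0.56 N m). Release, lift and cross to the right clamp.

```bash
python3 -m inch '[0,0,0,0,0,0,0.05, 0,0,0,0,0,0,0.05, 0,0,0,0,0,0,0.05,0,0,0,0,0,0,0.05,0,0,0,0,0,0,0.05,-0.02,0,0,0,0,0.15,0.05,-0.035,0,0,0,0,0,0.05,-0.03,0,0,0,0,0,0.05,-0.01,0,-0.02,0,0,0,0.05,0,0,-0.03,0,0,0,0.05,0,0,0,0,0,0,0.05]'; python3 - <<'E'
from plant import ctrl
from h import *
o=ctrl.get_obs(); T=tool(o);g=T[:3,3]+.159*T[:3,0];print(T.round(4),o["clock"],o["force"],o["opening"],np.degrees(np.arctan2(T[1,2],T[0,2])), "d in tool:",T[:3,:3].T@(np.array([.5558,-.2738,.141])-g),-T[2,:3])
s=ctrl.snapshot("wrist"); cv2.imwrite("pics/w9.png",s["color"][:,:,::-1]); np.savez("w9.npz",T=T,**s)
s=ctrl.snapshot("scene"); cv2.imwrite("pics/s9.png",s["color"][100:240,140:290,::-1].repeat(4,0).repeat(4,1))
E
```

```text
clock: 22.08
tool_pos: [0.5597, -0.1562, 0.3981]
orientation: [84.1, 89.8, 170.3]
force: [-0.5, -0.1, -0.1]
opening: 0.05
[[-2.700e-03 -9.978e-01  6.650e-02  5.597e-01]
 [ 5.000e-04  6.650e-02  9.978e-01 -1.562e-01]
 [-1.000e+00  2.800e-03  3.000e-04  3.981e-01]
 [ 0.000e+00  0.000e+00  0.000e+00  1.000e+00]] 22.075 [-0.47909993 -0.08124291 -0.11151072] 0.05000058110279196 86.18914647205983 d in tool: [ 0.09807855 -0.00466679 -0.11765972] [ 9.99996123e-01 -2.76979005e-03 -2.85498010e-04]
```

View pics/w9.png

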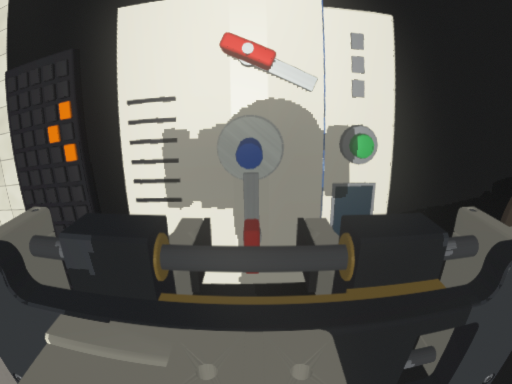

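View pics/s9.png

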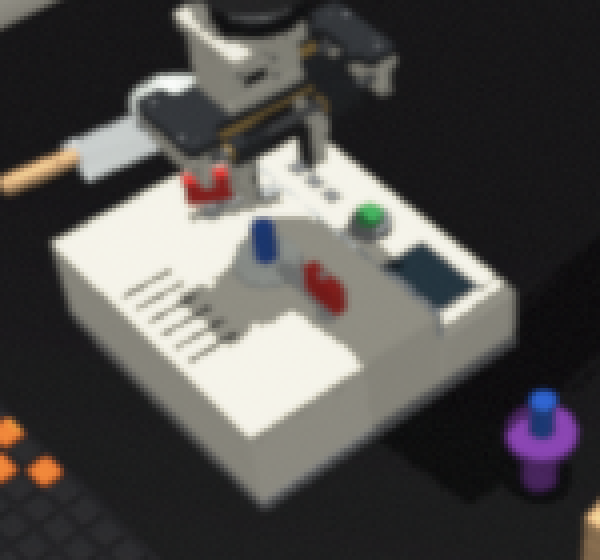

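The left tab now points straight at the cell, over its flange (wrist (250,200)). The right clamp's bar is at (248,51) and its tab end at (315,82). I'll measure the right bar.

```bash
python3 - <<'E'
from h import *
s=load("w9.npz"); T=s["T"]; c=s["color"]; ci=c.astype(int)
m2=((ci[...,0]-ci[...,1]>70)).astype(np.uint8); m2[100:]=0; m2[:,:200]=0; m2[:,330:]=0
cs=max(cv2.findContours(m2,cv2.RETR_EXTERNAL,cv2.CHAIN_APPROX_NONE)[0],key=cv2.contourArea)[:,0]
P=np.array([wplane(s,T,u,v,.149)[:2]*1000 for u,v in cs],np.float32); print("bar",cv2.minAreaRect(P))
a,b=wplane(s,T,248,48,.149),wplane(s,T,313,84,.116); print(a,b,np.degrees(np.arctan2(b[1]-a[1],b[0]-a[0])))
E
```

```text
bar ((555.7354736328125, -273.2630615234375), (12.808013916015625, 42.36946487426758), 62.80683898925781)
[ 0.55512901 -0.27349698  0.149     ] [ 0.50035409 -0.24497746  0.116     ] 152.49547521021557
```

```bash
python3 -m inch '[0,-0.002,-0.045,0,0,-0.15,0.06, 0,-0.002,-0.045,0,0,0,0.06, 0,0,-0.02,-3,0,0,0.06, 0,0,0,-9,0,0,0.06, 0,0,0,-10,0,0,0.06,0,0,0,-10,0,0,0.06,0,0,0,-10,0,0,0.06,0,0,0,-10,0,0,0.06,0,0,0,-9,0,0,0.06,0,0,0,-4,0,0,0.06,0,0,0,0,0,0,0.06]'; python3 - <<'E'
from plant import ctrl
from h import *
o=ctrl.get_obs(); T=tool(o);g=T[:3,3]+.159*T[:3,0];print(T.round(4),o["clock"],o["joint_pos"].round(1),np.degrees(np.arctan2(T[1,2],T[0,2])), "d in tool:",T[:3,:3].T@(np.array([.5558,-.2738,.141])-g),-T[2,:3])
E
```

```text
clock: 23.55
tool_pos: [0.5573, -0.2638, 0.3904]
orientation: [6.6, 89.3, 160.3]
force: [-0.0, -0.5, -0.4]
opening: 0.0603
[[-0.0108 -0.4436 -0.8962  0.5573]
 [ 0.0039 -0.8962  0.4436 -0.2638]
 [-0.9999  0.0013  0.0114  0.3904]
 [ 0.      0.      0.      1.    ]] 23.55 [ -7.3  15.9  -7.9  -0.2 -66.9  71. ] 153.66698467558396 d in tool: [ 0.09034371  0.00931618 -0.00590802] [ 0.99993399 -0.00132542 -0.01141299]
```

```bash
python3 -m inch '[0.02,0.009,-0.003,1,0.65,0,0.06, 0.025,0,0,0,0,0,0.06, 0.02,0,0,0,0,0,0.06, 0.012,0,0,0,0,0,0.06, 0,0,0,0,0,0,0.06]'; python3 - <<'E'
from plant import ctrl
from h import *
o=ctrl.get_obs(); T=tool(o);g=T[:3,3]+.159*T[:3,0];print(T.round(4),o["clock"],o["force"],np.degrees(np.arctan2(T[1,2],T[0,2])), "d in tool:",T[:3,:3].T@(np.array([.5558,-.2738,.141])-g),-T[2,:3])
E
```

```text
clock: 24.18
tool_pos: [0.5562, -0.2722, 0.3105]
orientation: [80.3, 89.9, -127.5]
force: [1.0, 0.1, 0.1]
opening: 0.0602
[[-9.000e-04 -4.657e-01 -8.849e-01  5.562e-01]
 [-1.200e-03 -8.849e-01  4.657e-01 -2.722e-01]
 [-1.000e+00  1.500e-03  3.000e-04  3.105e-01]
 [ 0.000e+00  0.000e+00  0.000e+00  1.000e+00]] 24.175 [1.00323287 0.06869051 0.11300426] 152.24216843372983 d in tool: [ 0.01053748  0.00133113 -0.00042796] [ 9.99998781e-01 -1.53893011e-03 -2.63542210e-04]
```

```bash
python3 -m inch '[0.006,0.001,0,0,0,-0.1,0.06, 0.003,0,0,0,0,0,0.06, 0,0,0,0,0,0,0, 0,0,0,0,0,0,0,0,0,0,0,0,0,0,0,0,0,0,0,0,0,0,0,0,0,0,0,0,0,0,0,0,0,0,0]'; python3 - <<'E'
from plant import ctrl
from h import *
o=ctrl.get_obs(); T=tool(o);g=T[:3,3]+.159*T[:3,0];print(T.round(4),o["clock"],o["force"],o["moment"],o["opening"],np.degrees(np.arctan2(T[1,2],T[0,2])), "d in tool:",T[:3,:3].T@(np.array([.5558,-.2738,.141])-g),-T[2,:3])
E
```

```text
clock: 25.18
tool_pos: [0.5564, -0.2736, 0.3036]
orientation: [-170.8, 89.8, -18.6]
force: [-0.3, -3.4, -0.5]
opening: 0.014
[[ 3.500e-03 -4.661e-01 -8.847e-01  5.564e-01]
 [-1.200e-03 -8.848e-01  4.661e-01 -2.736e-01]
 [-1.000e+00 -6.000e-04 -3.700e-03  3.036e-01]
 [ 0.000e+00  0.000e+00  0.000e+00  1.000e+00]] 25.175 [-0.34511285 -3.42099088 -0.52958051] [-1.1322468   0.45086835  0.0195837 ] 0.014005661341989488 152.22120045358474 d in tool: [0.00364674 0.00051202 0.00101699] [9.99993122e-01 5.92232419e-04 3.66144313e-03]
```

Gripped (14.0 mm). Turning it clockwise 65°.

```bash
python3 -m inch '[0,0,0,5,0,0,0, 0,0,0,8,0,0,0,0,0,0,8,0,0,0,0,0,0,8,0,0,0,0,0,0,8,0,0,0]'; python3 - <<'E'
from plant import ctrl
from h import *
o=ctrl.get_obs(); T=tool(o);print(T.round(4),o["clock"],o["force"],o["moment"],o["opening"],np.degrees(np.arctan2(T[1,2],T[0,2])))
E
```

```text
clock: 25.8
tool_pos: [0.556, -0.2741, 0.3037]
orientation: [-145.3, 89.8, -31.2]
force: [-1.4, -0.6, 0.5]
opening: 0.0136
[[ 0.0026 -0.9129 -0.4083  0.556 ]
 [-0.0016 -0.4083  0.9129 -0.2741]
 [-1.     -0.0018 -0.0025  0.3037]
 [ 0.      0.      0.      1.    ]] 25.8 [-1.3712865  -0.64634101  0.51804548] [-0.42277271  0.38732341  0.09395905] 0.013617048488936086 114.09579830667
```

```bash
python3 -m inch '[0,0,0,7,0,0,0,0,0,0,7,0,0,0,0,0,0,6,0,0,0,0,0,0,4,0,0,0,0,0,0,3,0,0,0,0,0,0,2,0,0,0,0,0,0,2,0,0,0]'; python3 - <<'E'
from plant import ctrl
from h import *
o=ctrl.get_obs(); T=tool(o);print(T.round(4),o["clock"],o["force"],o["moment"],o["opening"],np.degrees(np.arctan2(T[1,2],T[0,2])))
E
```

```text
clock: 26.68
tool_pos: [0.5557, -0.2741, 0.3037]
orientation: [-141.2, 89.9, -59.1]
force: [-1.5, -0.6, -0.8]
opening: 0.015
[[ 0.0013 -0.9904  0.138   0.5557]
 [-0.0021  0.138   0.9904 -0.2741]
 [-1.     -0.0015 -0.0019  0.3037]
 [ 0.      0.      0.      1.    ]] 26.675 [-1.49581017 -0.5548378  -0.816825  ] [-0.35650024  0.25378924  0.8769135 ] 0.015042508850173247 82.06580477478056
```

The right clamp is on its stop (moment 0.88 N m; the jaws slipped a little on the bar). Release, lift and verify.

```bash
python3 -m inch '[0,0,0,-3,0,0,0.015, 0,0,0,0,0,0,0.05, 0,0,0,0,0,0,0.05,0,0,0,0,0,0,0.05,0,0,0,0,0,0,0.05,0,0,0,0,0,0,0.05,-0.02,0,0,0,0,0,0.05,-0.035,0,0,0,0,0,0.05,-0.03,0,0,0,0,0,0.05,-0.01,0,0.04,0,0,0,0.05,0,0,0.05,0,0,0,0.05,0,0,0.05,0,0,0,0.05,0,0,0.03,0,0,0,0.05,0,0,0.0,0,0,0,0.05]'; python3 - <<'E'
from plant import ctrl
from h import *
o=ctrl.get_obs(); T=tool(o);print(T.round(4),o["clock"],o["force"],o["opening"],np.degrees(np.arctan2(T[1,2],T[0,2])))
s=ctrl.snapshot("wrist"); cv2.imwrite("pics/w10.png",s["color"][:,:,::-1]); np.savez("w10.npz",T=T,**s)
E
```

```text
clock: 28.42
tool_pos: [0.5716, -0.1004, 0.4015]
orientation: [-95.2, 89.9, -10.6]
force: [1.0, 0.6, 0.2]
opening: 0.0502
[[ 2.400e-03 -9.955e-01  9.450e-02  5.716e-01]
 [-4.000e-04  9.450e-02  9.955e-01 -1.004e-01]
 [-1.000e+00 -2.400e-03 -2.000e-04  4.015e-01]
 [ 0.000e+00  0.000e+00  0.000e+00  1.000e+00]] 28.425 [1.0164696  0.56681781 0.15640544] 0.050197004821945695 84.57589362796
```

View pics/w10.png

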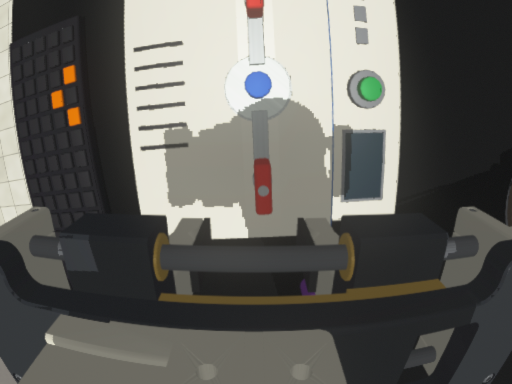

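Both tabs now lie over the flange: the left bar is at (263,185) with its tab at (260,135), and the right tab is at (257,40). I'll check the angles numerically.

```bash
python3 - <<'E'
from h import *
s=load("w10.npz"); T=s["T"]; c=s["color"]; ci=c.astype(int)
cv2.imwrite("pics/w10c.png",cv2.resize(c[0:230,190:400,::-1],None,fx=2.6,fy=2.6,interpolation=cv2.INTER_CUBIC))
ang=lambda a,b:np.degrees(np.arctan2(b[1]-a[1],b[0]-a[0]))
f=lambda x,y:((x+.5)/2.6-.5+190,(y+.5)/2.6-.5)
print("left grip->tab", ang(wplane(s,T,263.5,190,.149),wplane(s,T,260,112,.116)))
print(wplane(s,T,263.5,190,.149))
m=(((ci[...,1]-ci[...,0])>40)&((ci[...,1]-ci[...,2])>20)).astype(np.uint8); m[150:]=0
cs=max(cv2.findContours(m,cv2.RETR_EXTERNAL,cv2.CHAIN_APPROX_NONE)[0],key=cv2.contourArea)[:,0]
print("button",fitcirc(np.array([wplane(s,T,u,v,.088)[:2] for u,v in cs])))
print("right tab edges y=20,55:",[wplane(s,T,u,v,.116).round(4)[:2] for u,v in ((249.5,20),(263.5,20),(250,60),(264.5,60))])
E
```

```text
left grip->tab -93.11115983223524
[ 0.5634368  -0.10410998  0.149     ]
button (array([ 0.44405213, -0.1832879 ]), np.float64(0.01215311702635837))
right tab edges y=20,55: [array([ 0.5613, -0.2511]), array([ 0.549, -0.25 ]), array([ 0.5644, -0.2137]), array([ 0.5517, -0.2125])]
```

View pics/w10c.png

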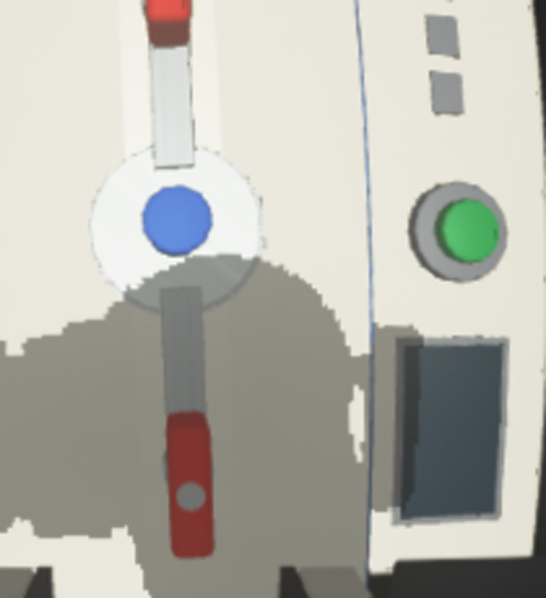

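Left tab at -93° (closed ≈ -92.7°) and right at about 86° (closed ≈ 87.3°), both within tolerance. Next, the button.

```bash
python3 -m inch '[0,0.03,-0.025,0,0,0,0, 0,0.04,-0.03,0,0,0,0, 0,0.035,-0.025,0,0,0,0,0,0.01,-0.01,-5,0,0,0,0,0,0,-9,0,0,0,0,0,0,-10,0,0,0,0,0,0,-10,0,0,0,0,0,0,-10,0,0,0,0,0,0,-10,0,0,0,0,0,0,-10,0,0,0,0,0,0,-10,0,0,0,0,0,0,-10,0,0,0,0,0,0,-8,0,0,0,0,0,0,-2,0,0,0,0,0,0,0,0,0,0]'; python3 - <<'E'
from plant import ctrl
from h import *
o=ctrl.get_obs(); T=tool(o);g=T[:3,3]+.178*T[:3,0];print(T.round(4),o["clock"],o["joint_pos"].round(1),o["opening"],np.degrees(np.arctan2(T[1,2],T[0,2])), "dTCP in tool:",T[:3,:3].T@(np.array([.4442,-.1834,.266])-T[:3,3]),-T[2,:3])
E
```

```text
clock: 30.35
tool_pos: [0.4392, -0.1956, 0.4013]
orientation: [116.1, 89.8, -63.2]
force: [-0.4, -0.1, 0.1]
opening: 0.0004
[[ 0.0012  0.0108 -0.9999  0.4392]
 [-0.0024 -0.9999 -0.0108 -0.1956]
 [-1.      0.0024 -0.0012  0.4013]
 [ 0.      0.      0.      1.    ]] 30.35 [ -0.4   2.1 -23.4   0.2 -64.5  91. ] 0.00035254606761719913 -179.38103517415715 dTCP in tool: [ 0.13530236 -0.01250077 -0.00501615] [ 0.99999646 -0.0023887   0.0011723 ]
```

```bash
python3 -m inch '[0.02,-0.012,-0.005,0,0,-0.1,0, 0.035,0,0,0,0,0,0, 0.035,0,0,0,0,0,0,0.02,0,0,0,0,0,0,0.006,0,0,0,0,0,0,0,0,0,0,0,0,0]'; python3 - <<'E'
from plant import ctrl
from h import *
o=ctrl.get_obs(); T=tool(o);g=T[:3,3]+.178*T[:3,0];print(T.round(4),o["clock"],g,o["force"],"dTCP in tool:",T[:3,:3].T@(np.array([.4442,-.1834,.266])-T[:3,3]),-T[2,:3])
s=ctrl.snapshot("scene"); cv2.imwrite("pics/s11.png",s["color"][90:240,130:290,::-1].repeat(4,0).repeat(4,1))
E
```

```text
clock: 31.1
tool_pos: [0.4441, -0.1865, 0.2836]
orientation: [160.1, 89.8, -19.9]
force: [0.1, 0.2, 0.5]
opening: 0.0002
[[ 4.100e-03  5.000e-04 -1.000e+00  4.441e-01]
 [-1.500e-03 -1.000e+00 -6.000e-04 -1.865e-01]
 [-1.000e+00  1.500e-03 -4.100e-03  2.836e-01]
 [ 0.000e+00  0.000e+00  0.000e+00  1.000e+00]] 31.1 [ 0.44485765 -0.1867871   0.10558577] [0.11401716 0.19143507 0.48412446] dTCP in tool: [ 1.75795794e-02 -3.14935346e-03 -2.22736157e-06] [ 0.99999049 -0.00148433  0.00410186]
```

View pics/s11.png

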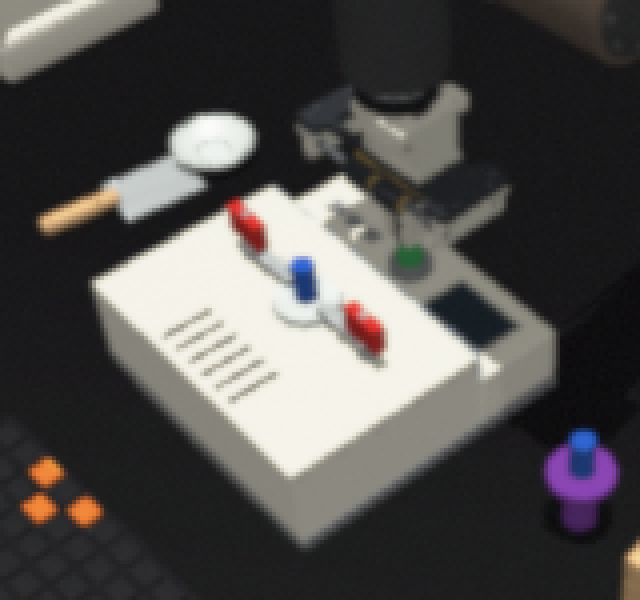

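The fingertips hang just above the green button at (410,255), and the clamps are closed over the cell. Pressing.

```bash
python3 -m inch '[0.006,-0.003,0,0,-0.2,0,0, 0.006,0,0,0,0,0,0, 0.005,0,0,0,0,0,0,0.003,0,0,0,0,0,0]'; python3 - <<'E'
from plant import ctrl
from h import *
o=ctrl.get_obs(); T=tool(o);print(o["clock"],T[:3,3]+.178*T[:3,0],o["force"])
E
```

```text
clock: 31.65
tool_pos: [0.445, -0.1834, 0.265]
orientation: [160.0, 89.7, -20.0]
force: [-2.0, 0.8, 5.0]
opening: 0.0001
31.65 [ 0.44595554 -0.18374928  0.08699959] [-1.97744263  0.80978994  4.9827172 ]
```

```bash
python3 -m inch '[0.003,0,0,0,0,0,0, 0.003,0,0,0,0,0,0, 0.003,0,0,0,0,0,0]'; python3 - <<'E'
from plant import ctrl
from h import *
o=ctrl.get_obs(); T=tool(o);print(o["clock"],T[:3,3]+.178*T[:3,0],o["force"])
E
```

```text
clock: 32.02
tool_pos: [0.4452, -0.1832, 0.2636]
orientation: [145.9, 89.6, -33.8]
force: [-15.4, 10.6, 44.2]
opening: 0.0001
32.025 [ 0.44624468 -0.18391908  0.08564561] [-15.35338819  10.56556554  44.15891651]
```

```bash
python3 - <<'E'
from plant import ctrl
from h import *
o=ctrl.get_obs(); T=tool(o); print(o["clock"],o["force"],o["tool_pos"])
s=ctrl.snapshot("wrist"); cv2.imwrite("pics/w12.png",s["color"][:,:,::-1]); 
s=ctrl.snapshot("scene"); cv2.imwrite("pics/s12.png",cv2.resize(s["color"][120:180,200:260,::-1],None,fx=10,fy=10,interpolation=cv2.INTER_CUBIC))
E
```

```text
32.025 [-15.35338819  10.56556554  44.15891651] [ 0.44516121 -0.1831937   0.26364083]
```

View pics/s12.png

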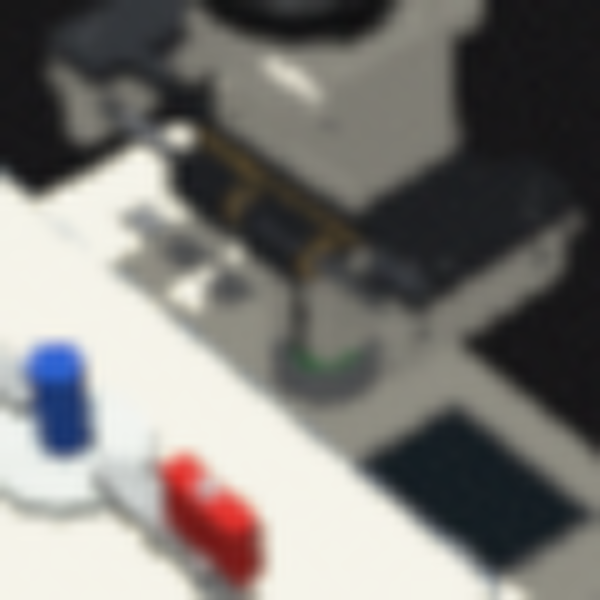

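View pics/w12.png

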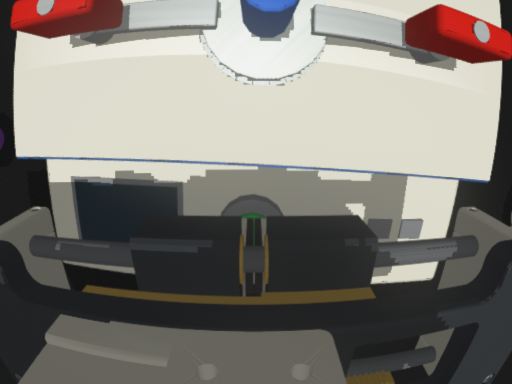

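```bash
python3 - <<'E'
from plant import ctrl
from h import *
o=ctrl.get_obs(); T=tool(o); s=ctrl.snapshot("wrist"); d=s["depth"]; c=s["color"].astype(int); M=T@s["hand_eye"]
def pt(u,v):
    p,r=wray(s,T,u,v); return p+r*d[v,u]/(r@-M[:3,2])
m=((c[...,1]-c[...,0])>25)&((c[...,1]-c[...,2])>10); m[:190]=0;m[235:]=0
ys,xs=np.nonzero(m); print(len(ys),[(x,y,pt(x,y).round(4).tolist()) for x,y in list(zip(xs,ys))[:40:4]])
for p in ((253,205),(235,210),(270,210),(253,190),(300,205)): print(p,pt(*p).round(4),c[p[1],p[0]])
s=load("w10.npz");T=s["T"];d=s["depth"];M=T@s["hand_eye"]
print("before: green",pt(371,89).round(4),"bezel",pt(352,89).round(4),pt(366,106).round(4),"console",pt(340,120).round(4))
E
```

```text
99 [(np.int64(248), np.int64(213), [0.4575, -0.1811, 0.0836]), (np.int64(252), np.int64(213), [0.4576, -0.1834, 0.0836]), (np.int64(256), np.int64(213), [0.4576, -0.1857, 0.0836]), (np.int64(246), np.int64(214), [0.4568, -0.18, 0.0833]), (np.int64(250), np.int64(214), [0.4567, -0.1823, 0.0831]), (np.int64(254), np.int64(214), [0.4569, -0.1846, 0.0835]), (np.int64(258), np.int64(214), [0.4564, -0.1869, 0.0823]), (np.int64(243), np.int64(215), [0.4565, -0.1783, 0.0842]), (np.int64(247), np.int64(215), [0.4568, -0.1806, 0.0848]), (np.int64(251), np.int64(215), [0.4572, -0.1829, 0.0858])]
(253, 205) [ 0.4619 -0.184   0.0821] [81 82 81]
(235, 210) [ 0.459  -0.1736  0.0827] [80 80 80]
(270, 210) [ 0.4592 -0.1938  0.0831] [79 81 80]
(253, 190) [ 0.4675 -0.184   0.0703] [132 131 120]
(300, 205) [ 0.4576 -0.2135  0.0697] [129 128 118]
before: green [ 0.4453 -0.1824  0.092 ] bezel [ 0.4622 -0.1832  0.0805] [ 0.4478 -0.1648  0.0812] console [ 0.4742 -0.1505  0.0689]
```

The button top went from z ≈ 0.092 to ≈ 0.085, so it is fully down. I'll lift off and take the final checks.

```bash
python3 -m inch '[-0.01,0,0,0,0,0,0, -0.03,0,0,0,0,0,0, -0.04,0,0,0,0,0,0,-0.04,0,0,0,0,0,0,-0.02,0,0,0,0,0,0,0,0,0,0,0,0,0,0,0,0,0,0,0,0]'; python3 - <<'E'
from plant import ctrl
from h import *
o=ctrl.get_obs(); T=tool(o); print(o["clock"],o["force"],o["tool_pos"])
s=ctrl.snapshot("wrist"); d=s["depth"]; c=s["color"]; M=T@s["hand_eye"]; cv2.imwrite("pics/w13.png",c[:,:,::-1]); np.savez("w13.npz",T=T,**s)
s=ctrl.snapshot("scene"); cv2.imwrite("pics/s13.png",s["color"][:,:,::-1])
E
```

```text
clock: 33.05
tool_pos: [0.4436, -0.1823, 0.4076]
orientation: [155.1, 89.6, -24.7]
force: [-0.5, -0.1, 0.2]
opening: 0.0003
33.05 [-0.45222969 -0.09265806  0.23215137] [ 0.44358633 -0.18234038  0.40760216]
```

View pics/w13.png

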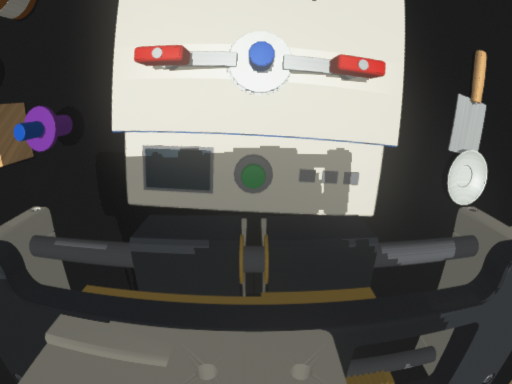

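View pics/s13.png

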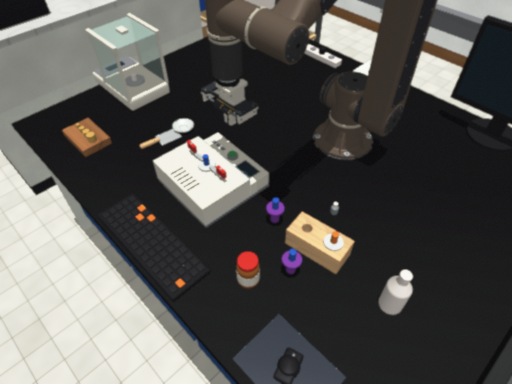

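The wrist view shows the cell (262,55) with both tabs on its flange, dots at (157,53) and (363,65), and the button (253,177) up again. In the scene view nothing else has moved. One last angle check, then I hand in.

```bash
python3 - <<'E'
from h import *
from plant import ctrl
s=load("w13.npz"); T=s["T"]; d=s["depth"]; M=T@s["hand_eye"]
ang=lambda a,b:np.degrees(np.arctan2(b[1]-a[1],b[0]-a[0]))
def pt(u,v):
    p,r=wray(s,T,u,v); return p+r*d[v,u]/(r@-M[:3,2])
L,R_=wplane(s,T,157,53,.149),wplane(s,T,363,65,.149)
print(L,R_,"left",ang(L,wplane(s,T,236.5,59,.116)),"right",ang(R_,wplane(s,T,285,63,.116)),"axis",ang(L,R_))
print("flange",pt(250,75).round(4),pt(272,77).round(4),"button",pt(253,177).round(4))
ctrl.close_job(); print("closed",ctrl.get_obs()["clock"])
E
```

```text
[ 0.56348477 -0.10407711  0.149     ] [ 0.55509835 -0.2739098   0.149     ] left -92.74994818748574 right 88.09254192349653 axis -92.82699719537017
flange [ 0.5463 -0.1801  0.1075] [ 0.5445 -0.2004  0.1092] button [ 0.4451 -0.1833  0.0928]
the job is handed in; nothing more can be done
the job is handed in; nothing more can be done
```

The job is done and handed in, about 33 s into the 72 s allowed. I took the blue cell from the rack and lowered it into the well until the flange met the deck firmly (26 N). I then turned both clamps clockwise to their stops, pressed the green button fully, and lifted clear.

**Last checks:**
- **Cell:** the flange top is at 0.1075–0.109 m, so the flange is flat on the deck within what the cameras can resolve.
- **Clamps:** the tabs point along -92.7° (left) and 88.1° (right), against about -92.8° and 87.2° when closed. Both are well inside the tolerance.
- **Button:** its top went from about 0.092 m down to about 0.085 m under the press, and is back up at 0.093 m.
- **Everything else:** the orange cell and the other things look unmoved in the pictures.

**What went less than smoothly:**
- **Right clamp:** the jaws slipped a few degrees on its bar at the stop.
- **Button force:** the press ended at 44 N on the fingertips, more than it needed. The 40 N limit applies to the arm and gripper body, and I assumed it does not cover the fingertips.

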